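# Seat taper plugs, rock-check them with the treadle and lock it

## Robot

A 6-joint arm with a two-finger parallel gripper is mounted at the origin on a cart in front of the work surface, level with it; the furniture and walls round the work are solid. World frame = base frame: x ahead of the robot, y to its left, z up, the work surface at z = 0. Lengths are in m, angles in rad, forces in N, time in s.
With the tool pointing down it reaches from about 0.4 to 0.825 m from the base axis. Payload 7 kg.
Tool frame: the origin (TCP) lies at the very end of the fingers, on their centre line; the grasp point (between the pads) lies 19 mm behind it (ctrl.grip_depth is the x of the grasp point in the tool frame, in m); x points along the fingers, z is the direction in which the jaws open and shut, and the axes are right-handed (so a half turn about x gives the same grasp; the last joint's range is limited). The gripper opens to 85 mm and grips with 20 to 120 N. Pads are 22 mm wide; open, the fingers measure 114 mm over their backs; the gripper's body (76 mm by 85 mm) begins 54 mm behind the grasp point. The pads swing forward as they close: fully open they stand 13 mm farther back than shut.
Start: joints at [-1.026, 0.359, 0.012, 0, -1.224, -0.288], TCP at [0.171, -0.653, 0.231] pointing down, gripper open.
Joint ranges: [-3.07, 3.07], [-1.43, 2.12], [-1.02, 1.25], [-3.03, 1.67], [-3.05, -0], [-3.03, 3.03]. Speed limits (rad/s): [2.39, 2.39, 3.01, 3.14, 3.14, 3.14].

## Interface

Orientations are given as [roll, pitch, yaw] about the fixed x, y, z axes, in that order (R = Rz(yaw) Ry(pitch) Rx(roll)).
In Python, from workcell import ctrl gives the robot as it stands.
- The arm moves only by the tool step_arm, never from a script. Its argument "deltas" is a list of rows, each an object of numbers: "tx", "ty", "tz": the shift along the world's x, y, z in mm; "roll": the turn about the world's z in units of 8 degrees (1.0 is 8 degrees); "fingers": the closure in counts, from 0 (fully open) to 255 (shut). A call has 1 to 20 rows; each row is the pose to reach, as a shift and turn from the pose commanded when the call began; what a row does not reach only later rows make up. A row lasts 1/10 s, in which the tool goes at most 50 mm and 8.59 degrees, less where a joint would pass 70% of its speed; a pose out of reach is approached as far as the arm can. A call with a gripper value outside its range is refused whole. The fingers move at their own pace and stop on an object; "force" is the grip in N (left out, the last holds). Time passes only in rows, so rows that repeat a pose let the fingers close. It gives the time, the measured TCP pose, the force and the opening at its end, in the units of the state.
- ctrl.state(): the state, without advancing time (a new reading comes with each control period).
- ctrl.snapshot(name): name is "scene" or "top" or "wrist"; returns the picture (420x560x3 uint8, red, green, blue); there is no depth.
- ctrl.camera_info(name): a dict with "intrinsics" (3x3 intrinsics, pixels), "k1" (the pictures are not rectified: a ray, as slopes to the right and down, at radius r is drawn at 1 + k1 r^2 times it, then the intrinsics apply), "camera_from_world" (4x4, takes a point from world to camera coordinates). Camera axes: x right, y down, z forward; pixel columns grow to the right and rows downward; lengths in m; the calibration is good to about 2 mm. A picture is of the moment at which its call begins: read the wrist's pose just before it. camera_info takes no time and is no camera call; for the wrist camera it gives the pose at the moment of the call.
- ctrl.finish_job(): hands the job in, once; it reports no verdict.
The state is a dict: "clock": time; "joint_pos": joint angles; "qvel": joint speeds; "joint_efforts": joint torques, N m; "tcp_pos": TCP position; "tcp_rot": TCP orientation; "ft_force": force on the tool from outside, world axes, zero at the start; "wrist_torque": the same for the moment, N m; "opening": finger opening in m.
Only numpy, scipy, OpenCV 4.12 (cv2) and the standard library are available. Lean on these libraries where they do the work, as an engineer would, in place of code of your own. Each camera call takes 0.05 s, during which the arm holds its last target. There are 200 camera calls.

## Task

First lift the steel staple out of the lock bracket and stand it upright on the green rubber mat. Then seat every taper plug standing on the bench fully home in a cup of its own colour, and when all are seated and let go, push the spring treadle down to its stop for a moment so that they all rock up free, then let it up so that they drop back home. Last, put the staple back over the treadle's red tail, both legs fully down in the bracket slots, leaving the other lab things undisturbed.

Things in the scene. Friction and masses are not known exactly. Their poses are not given: they have to be found in the camera images.
- blue_cone_a_mid (a point): White plastic taper plug with a ribbed blue grip, standing narrow end down (may be absent: None). Point on its axis half-way up, z along the axis. 86 mm tall: the bottom 31 mm is a cone, 41 mm dia at the flat weighted foot to 75 mm dia; above it a straight grip 24 mm dia, 31 to 86 mm above the foot. The point is 43 mm above the foot. 0.11-0.22 kg. 
- blue_cone_b_mid (a point): White plastic taper plug with a ribbed blue grip, standing narrow end down (may be absent: None). Point on its axis half-way up, z along the axis. 86 mm tall: the bottom 31 mm is a cone, 41 mm dia at the flat weighted foot to 75 mm dia; above it a straight grip 24 mm dia, 31 to 86 mm above the foot. The point is 43 mm above the foot. 0.11-0.22 kg. 
- blue_cone_c_mid (a point): White plastic taper plug with a ribbed blue grip, standing narrow end down (may be absent: None). Point on its axis half-way up, z along the axis. 86 mm tall: the bottom 31 mm is a cone, 41 mm dia at the flat weighted foot to 75 mm dia; above it a straight grip 24 mm dia, 31 to 86 mm above the foot. The point is 43 mm above the foot. 0.11-0.22 kg. 
- orange_cone_a_mid (a point): White plastic taper plug with a ribbed orange grip, standing narrow end down (may be absent: None). Point on its axis half-way up, z along the axis. 82 mm tall: the bottom 31 mm is a cone, 32 mm dia at the flat weighted foot to 63 mm dia; above it a straight grip 22 mm dia, 31 to 82 mm above the foot. The point is 41 mm above the foot. 0.11-0.22 kg. 
- orange_cone_b_mid (a point): White plastic taper plug with a ribbed orange grip, standing narrow end down (may be absent: None). Point on its axis half-way up, z along the axis. 82 mm tall: the bottom 31 mm is a cone, 32 mm dia at the flat weighted foot to 63 mm dia; above it a straight grip 22 mm dia, 31 to 82 mm above the foot. The point is 41 mm above the foot. 0.11-0.22 kg. 
- orange_cone_c_mid (a point): White plastic taper plug with a ribbed orange grip, standing narrow end down (may be absent: None). Point on its axis half-way up, z along the axis. 82 mm tall: the bottom 31 mm is a cone, 32 mm dia at the flat weighted foot to 63 mm dia; above it a straight grip 22 mm dia, 31 to 82 mm above the foot. The point is 41 mm above the foot. 0.11-0.22 kg. 
- blue_cup_1 (a point): Steel taper cup with a blue rim ring on the fixture, inside 38 mm dia at the bottom to 71 mm dia at the mouth, 30 mm deep, its rim 44 mm above the bench. Point on its axis at its bottom (14 mm above the bench), axes = the fixture's. A plug fully home has its foot about 4 mm above this point; a blue plug in an orange cup stands 10 mm too high. Cups stand 80 mm apart, 2 (x) by 3 (y).
- blue_cup_2 (a point): Steel taper cup with a blue rim ring on the fixture, inside 38 mm dia at the bottom to 71 mm dia at the mouth, 30 mm deep, its rim 44 mm above the bench. Point on its axis at its bottom (14 mm above the bench), axes = the fixture's. A plug fully home has its foot about 4 mm above this point; a blue plug in an orange cup stands 10 mm too high. Cups stand 80 mm apart, 2 (x) by 3 (y).
- blue_cup_3 (a point): Steel taper cup with a blue rim ring on the fixture, inside 38 mm dia at the bottom to 71 mm dia at the mouth, 30 mm deep, its rim 44 mm above the bench. Point on its axis at its bottom (14 mm above the bench), axes = the fixture's. A plug fully home has its foot about 4 mm above this point; a blue plug in an orange cup stands 10 mm too high. Cups stand 80 mm apart, 2 (x) by 3 (y).
- orange_cup_1 (a point): Steel taper cup with a orange rim ring on the fixture, inside 29 mm dia at the bottom to 59 mm dia at the mouth, 30 mm deep, its rim 44 mm above the bench. Point on its axis at its bottom (14 mm above the bench), axes = the fixture's. A plug fully home has its foot about 4 mm above this point; a blue plug in an orange cup stands 10 mm too high. Cups stand 80 mm apart, 2 (x) by 3 (y).
- orange_cup_2 (a point): Steel taper cup with a orange rim ring on the fixture, inside 29 mm dia at the bottom to 59 mm dia at the mouth, 30 mm deep, its rim 44 mm above the bench. Point on its axis at its bottom (14 mm above the bench), axes = the fixture's. A plug fully home has its foot about 4 mm above this point; a blue plug in an orange cup stands 10 mm too high. Cups stand 80 mm apart, 2 (x) by 3 (y).
- orange_cup_3 (a point): Steel taper cup with a orange rim ring on the fixture, inside 29 mm dia at the bottom to 59 mm dia at the mouth, 30 mm deep, its rim 44 mm above the bench. Point on its axis at its bottom (14 mm above the bench), axes = the fixture's. A plug fully home has its foot about 4 mm above this point; a blue plug in an orange cup stands 10 mm too high. Cups stand 80 mm apart, 2 (x) by 3 (y).
- treadle (a joint): Hinge of the spring treadle: 0 = up (rest), grows as the pad is pushed down, stop at 0.26 rad. About 3 N starts it and 8 N holds it at the stop, plus up to 8 N for the plugs; it returns by itself. It lifts a pin under each cup by 12 mm, which rocks the plug about 7 mm up out of its seat; plugs drop back when it is let up.
- treadle_pad (a point): Top of the treadle's black ribbed pad (75 x 56 mm), 24 mm from its free end; moves with the treadle. At rest 56 mm above the bench; sinks about 18 mm to the stop, swinging about the hinge line, which lies 68 mm away in fixture +x and 49 mm above the bench. Axes at rest = the fixture's.
- staple_mid (a point): Steel staple, at the start home in the lock bracket: an upside-down U, 46 mm wide (its y), 36 mm deep (x), 85 mm tall. Legs 36 x 8 mm, tips 5 mm, middles at y = +-19 mm, 43 mm long; crown 8 mm thick; on it a red square grip 20 x 20 mm, from 51 to 85 mm above the feet. Point half-way up (42.5 mm above the feet). A half turn makes no difference. 0.11-0.18 kg.
- lock (a point): Grey lock bracket on the fixture, top 40 mm above the bench, with two slots 41 x 13 mm (x by y), middles at y = +-19 mm, down to the base plate. The treadle's red tail bar (14 mm wide, top 55 mm above the bench) runs along x between them. Point midway between the slots at their floor, 14 mm above the bench. Staple fully home: its feet on that floor.
- mat_top (a point): Green rubber mat lying fixed on the bench at the right, 90 (x) x 70 (y) x 2 mm. Point at the middle of its top.
- fixture: Fixed aluminium base plate, 190 (x) x 380 (y) x 14 mm, that carries six cups (towards +y), the treadle and the lock bracket (towards -y). Origin under its middle, on the bench. The treadle's pad is at its -x end, the red tail at +x.
- beaker: Bystander: plastic beaker, 74 mm dia, 94 mm tall, at the back left. Origin at the middle of its underside.
- film_roll: Bystander: white roll of film standing on end, 54 mm dia, 100 mm tall, at the back right. Origin at the middle of its underside.
- petri: Bystander: covered dish, 61 mm dia, 16 mm tall, on the right. Origin at the middle of its underside.

How it is judged:
On the way, in this order (a step that is already met when the one before it is completed fails the run):
1. the staple stands upright on the mat, let go (horizontal distance between staple_mid and mat_top below 0.035 m and z of staple_mid in the frame of mat_top below 0.046 m and angle between staple_mid's own z axis and vertical below 0.1 rad and contact force between the fingers and staple below 0.05 N), for 0.2 s.
2. every plug present is fully home in a cup of its colour, the treadle up and the gripper clear of the plugs (((horizontal distance between blue_cone_a_mid and blue_cup_1 below 0.004 m and z of blue_cone_a_mid in the frame of blue_cup_1 between 0.0428 and 0.0498 m) or (horizontal distance between blue_cone_a_mid and blue_cup_2 below 0.004 m and z of blue_cone_a_mid in the frame of blue_cup_2 between 0.0428 and 0.0498 m) or (horizontal distance between blue_cone_a_mid and blue_cup_3 below 0.004 m and z of blue_cone_a_mid in the frame of blue_cup_3 between 0.0428 and 0.0498 m)) and angle between each of blue_cone_a_mid, blue_cone_b_mid, blue_cone_c_mid, orange_cone_a_mid, orange_cone_b_mid, orange_cone_c_mid's own z axis and vertical below 0.07 rad and ((horizontal distance between blue_cone_b_mid and blue_cup_1 below 0.004 m and z of blue_cone_b_mid in the frame of blue_cup_1 between 0.0428 and 0.0498 m) or (horizontal distance between blue_cone_b_mid and blue_cup_2 below 0.004 m and z of blue_cone_b_mid in the frame of blue_cup_2 between 0.0428 and 0.0498 m) or (horizontal distance between blue_cone_b_mid and blue_cup_3 below 0.004 m and z of blue_cone_b_mid in the frame of blue_cup_3 between 0.0428 and 0.0498 m)) and ((horizontal distance between blue_cone_c_mid and blue_cup_1 below 0.004 m and z of blue_cone_c_mid in the frame of blue_cup_1 between 0.0428 and 0.0498 m) or (horizontal distance between blue_cone_c_mid and blue_cup_2 below 0.004 m and z of blue_cone_c_mid in the frame of blue_cup_2 between 0.0428 and 0.0498 m) or (horizontal distance between blue_cone_c_mid and blue_cup_3 below 0.004 m and z of blue_cone_c_mid in the frame of blue_cup_3 between 0.0428 and 0.0498 m)) and ((horizontal distance between orange_cone_a_mid and orange_cup_1 below 0.004 m and z of orange_cone_a_mid in the frame of orange_cup_1 between 0.0408 and 0.0478 m) or (horizontal distance between orange_cone_a_mid and orange_cup_2 below 0.004 m and z of orange_cone_a_mid in the frame of orange_cup_2 between 0.0408 and 0.0478 m) or (horizontal distance between orange_cone_a_mid and orange_cup_3 below 0.004 m and z of orange_cone_a_mid in the frame of orange_cup_3 between 0.0408 and 0.0478 m)) and ((horizontal distance between orange_cone_b_mid and orange_cup_1 below 0.004 m and z of orange_cone_b_mid in the frame of orange_cup_1 between 0.0408 and 0.0478 m) or (horizontal distance between orange_cone_b_mid and orange_cup_2 below 0.004 m and z of orange_cone_b_mid in the frame of orange_cup_2 between 0.0408 and 0.0478 m) or (horizontal distance between orange_cone_b_mid and orange_cup_3 below 0.004 m and z of orange_cone_b_mid in the frame of orange_cup_3 between 0.0408 and 0.0478 m)) and ((horizontal distance between orange_cone_c_mid and orange_cup_1 below 0.004 m and z of orange_cone_c_mid in the frame of orange_cup_1 between 0.0408 and 0.0478 m) or (horizontal distance between orange_cone_c_mid and orange_cup_2 below 0.004 m and z of orange_cone_c_mid in the frame of orange_cup_2 between 0.0408 and 0.0478 m) or (horizontal distance between orange_cone_c_mid and orange_cup_3 below 0.004 m and z of orange_cone_c_mid in the frame of orange_cup_3 between 0.0408 and 0.0478 m)) and value of joint treadle below 0.04 rad and contact force between the fingers and blue_cone_a below 0.05 N and contact force between the fingers and blue_cone_b below 0.05 N and contact force between the fingers and blue_cone_c below 0.05 N and contact force between the fingers and orange_cone_a below 0.05 N and contact force between the fingers and orange_cone_b below 0.05 N and contact force between the fingers and orange_cone_c below 0.05 N), for 0.2 s.
3. the treadle is at its stop and every plug has risen 4 mm or more in its cup (((horizontal distance between blue_cone_a_mid and blue_cup_1 below 0.015 m and z of blue_cone_a_mid in the frame of blue_cup_1 between 0.0508 and 0.0668 m) or (horizontal distance between blue_cone_a_mid and blue_cup_2 below 0.015 m and z of blue_cone_a_mid in the frame of blue_cup_2 between 0.0508 and 0.0668 m) or (horizontal distance between blue_cone_a_mid and blue_cup_3 below 0.015 m and z of blue_cone_a_mid in the frame of blue_cup_3 between 0.0508 and 0.0668 m)) and ((horizontal distance between blue_cone_b_mid and blue_cup_1 below 0.015 m and z of blue_cone_b_mid in the frame of blue_cup_1 between 0.0508 and 0.0668 m) or (horizontal distance between blue_cone_b_mid and blue_cup_2 below 0.015 m and z of blue_cone_b_mid in the frame of blue_cup_2 between 0.0508 and 0.0668 m) or (horizontal distance between blue_cone_b_mid and blue_cup_3 below 0.015 m and z of blue_cone_b_mid in the frame of blue_cup_3 between 0.0508 and 0.0668 m)) and ((horizontal distance between blue_cone_c_mid and blue_cup_1 below 0.015 m and z of blue_cone_c_mid in the frame of blue_cup_1 between 0.0508 and 0.0668 m) or (horizontal distance between blue_cone_c_mid and blue_cup_2 below 0.015 m and z of blue_cone_c_mid in the frame of blue_cup_2 between 0.0508 and 0.0668 m) or (horizontal distance between blue_cone_c_mid and blue_cup_3 below 0.015 m and z of blue_cone_c_mid in the frame of blue_cup_3 between 0.0508 and 0.0668 m)) and ((horizontal distance between orange_cone_a_mid and orange_cup_1 below 0.015 m and z of orange_cone_a_mid in the frame of orange_cup_1 between 0.0488 and 0.0648 m) or (horizontal distance between orange_cone_a_mid and orange_cup_2 below 0.015 m and z of orange_cone_a_mid in the frame of orange_cup_2 between 0.0488 and 0.0648 m) or (horizontal distance between orange_cone_a_mid and orange_cup_3 below 0.015 m and z of orange_cone_a_mid in the frame of orange_cup_3 between 0.0488 and 0.0648 m)) and ((horizontal distance between orange_cone_b_mid and orange_cup_1 below 0.015 m and z of orange_cone_b_mid in the frame of orange_cup_1 between 0.0488 and 0.0648 m) or (horizontal distance between orange_cone_b_mid and orange_cup_2 below 0.015 m and z of orange_cone_b_mid in the frame of orange_cup_2 between 0.0488 and 0.0648 m) or (horizontal distance between orange_cone_b_mid and orange_cup_3 below 0.015 m and z of orange_cone_b_mid in the frame of orange_cup_3 between 0.0488 and 0.0648 m)) and ((horizontal distance between orange_cone_c_mid and orange_cup_1 below 0.015 m and z of orange_cone_c_mid in the frame of orange_cup_1 between 0.0488 and 0.0648 m) or (horizontal distance between orange_cone_c_mid and orange_cup_2 below 0.015 m and z of orange_cone_c_mid in the frame of orange_cup_2 between 0.0488 and 0.0648 m) or (horizontal distance between orange_cone_c_mid and orange_cup_3 below 0.015 m and z of orange_cone_c_mid in the frame of orange_cup_3 between 0.0488 and 0.0648 m)) and value of joint treadle above 0.22 rad), for 0.2 s.
4. the treadle is up again and every plug has dropped back home (((horizontal distance between blue_cone_a_mid and blue_cup_1 below 0.004 m and z of blue_cone_a_mid in the frame of blue_cup_1 between 0.0428 and 0.0498 m) or (horizontal distance between blue_cone_a_mid and blue_cup_2 below 0.004 m and z of blue_cone_a_mid in the frame of blue_cup_2 between 0.0428 and 0.0498 m) or (horizontal distance between blue_cone_a_mid and blue_cup_3 below 0.004 m and z of blue_cone_a_mid in the frame of blue_cup_3 between 0.0428 and 0.0498 m)) and angle between each of blue_cone_a_mid, blue_cone_b_mid, blue_cone_c_mid, orange_cone_a_mid, orange_cone_b_mid, orange_cone_c_mid's own z axis and vertical below 0.07 rad and ((horizontal distance between blue_cone_b_mid and blue_cup_1 below 0.004 m and z of blue_cone_b_mid in the frame of blue_cup_1 between 0.0428 and 0.0498 m) or (horizontal distance between blue_cone_b_mid and blue_cup_2 below 0.004 m and z of blue_cone_b_mid in the frame of blue_cup_2 between 0.0428 and 0.0498 m) or (horizontal distance between blue_cone_b_mid and blue_cup_3 below 0.004 m and z of blue_cone_b_mid in the frame of blue_cup_3 between 0.0428 and 0.0498 m)) and ((horizontal distance between blue_cone_c_mid and blue_cup_1 below 0.004 m and z of blue_cone_c_mid in the frame of blue_cup_1 between 0.0428 and 0.0498 m) or (horizontal distance between blue_cone_c_mid and blue_cup_2 below 0.004 m and z of blue_cone_c_mid in the frame of blue_cup_2 between 0.0428 and 0.0498 m) or (horizontal distance between blue_cone_c_mid and blue_cup_3 below 0.004 m and z of blue_cone_c_mid in the frame of blue_cup_3 between 0.0428 and 0.0498 m)) and ((horizontal distance between orange_cone_a_mid and orange_cup_1 below 0.004 m and z of orange_cone_a_mid in the frame of orange_cup_1 between 0.0408 and 0.0478 m) or (horizontal distance between orange_cone_a_mid and orange_cup_2 below 0.004 m and z of orange_cone_a_mid in the frame of orange_cup_2 between 0.0408 and 0.0478 m) or (horizontal distance between orange_cone_a_mid and orange_cup_3 below 0.004 m and z of orange_cone_a_mid in the frame of orange_cup_3 between 0.0408 and 0.0478 m)) and ((horizontal distance between orange_cone_b_mid and orange_cup_1 below 0.004 m and z of orange_cone_b_mid in the frame of orange_cup_1 between 0.0408 and 0.0478 m) or (horizontal distance between orange_cone_b_mid and orange_cup_2 below 0.004 m and z of orange_cone_b_mid in the frame of orange_cup_2 between 0.0408 and 0.0478 m) or (horizontal distance between orange_cone_b_mid and orange_cup_3 below 0.004 m and z of orange_cone_b_mid in the frame of orange_cup_3 between 0.0408 and 0.0478 m)) and ((horizontal distance between orange_cone_c_mid and orange_cup_1 below 0.004 m and z of orange_cone_c_mid in the frame of orange_cup_1 between 0.0408 and 0.0478 m) or (horizontal distance between orange_cone_c_mid and orange_cup_2 below 0.004 m and z of orange_cone_c_mid in the frame of orange_cup_2 between 0.0408 and 0.0478 m) or (horizontal distance between orange_cone_c_mid and orange_cup_3 below 0.004 m and z of orange_cone_c_mid in the frame of orange_cup_3 between 0.0408 and 0.0478 m)) and value of joint treadle below 0.04 rad), for 0.2 s.
At the end, for the whole second after the job is handed in: Every plug present is in a cup of its colour, within 4 mm of the cup's axis, its foot at most 3 mm above the home height and tilted less than 0.07 rad; the treadle is up; the staple stands in the bracket slots within 6 mm and 0.15 rad, its feet within 4 mm of the slot floor; all at rest (all of step 4 and linear speed of each of blue_cone_a, blue_cone_b, blue_cone_c, orange_cone_a, orange_cone_b, orange_cone_c, staple below 0.02 m/s and z of staple_mid in the frame of lock between 0.039 and 0.0465 m and horizontal distance between staple_mid and lock below 0.006 m and angle between the y axis of staple_mid and the y axis of lock, either way round below 0.15 rad and angle between staple_mid's own z axis and vertical below 0.1 rad); the robot touches nothing.
It fails at once if the beaker is knocked over or pushed more than 3 cm (distance of beaker from where it was at the start of the episode above 0.03 m or angle between beaker's own z axis and vertical above 0.3 rad).
It fails at once if the film_roll is knocked over or pushed more than 3 cm (distance of film_roll from where it was at the start of the episode above 0.03 m or angle between film_roll's own z axis and vertical above 0.3 rad).
It fails at once if the petri is knocked over or pushed more than 3 cm (distance of petri from where it was at the start of the episode above 0.03 m or angle between petri's own z axis and vertical above 0.3 rad).
Of blue_cone_a, blue_cone_b, blue_cone_c, orange_cone_a, orange_cone_b, orange_cone_c only 4 to 6 are there at a start; the rules pass over those that are not, and their reading is None.
At some moment in a run one of blue_cone_a, blue_cone_b, blue_cone_c, orange_cone_a, orange_cone_b, orange_cone_c may be knocked a few centimetres aside while the robot is not near it.
Once in a run the grip may slacken for a moment while it holds something.
It also fails if it takes over 210 s, if anything falls off the work surface, if the arm or the gripper's body presses on something with over 40 N, if the wrist force passes 120 N, or if a joint passes its speed limit or range.

## Working session

There is one attempt and no reset: what is moved stays moved. The work goes in short steps, Python scripts to look and compute and a tool call to move; the robot and the scene stay as the last step left them, time stands still between calls to the robot, and variables do not carry over. Pictures are saved under pics/ and viewed, about 12 in all and at most 16, crops included, and the job is handed in when it is done.

Besides the shell and the picture viewer there is one more tool, called after "Emit:" as name([rows], argument=value, ...), one row to a line, values as JSON. step_arm: Moves the arm, as the interface text tells. Its arguments: {"type":"object","properties":{"deltas":{"type":"array"},"force":{"type":"number"}},"required":["deltas"]}

```bash
mkdir -p pics; ls; cat > h.py <<'E'
import numpy as np, cv2
from workcell import ctrl
def snap(cam,f):
    info=ctrl.camera_info(cam); im=ctrl.snapshot(cam)
    cv2.imwrite('pics/'+f,im[:,:,::-1]); return im,info
def proj(info,P):
    P=np.atleast_2d(np.array(P,float)); T=np.array(info['camera_from_world']); K=np.array(info['intrinsics'])
    c=P@T[:3,:3].T+T[:3,3]; s=c[:,:2]/c[:,2:]; r2=(s**2).sum(1,keepdims=True); s=s*(1+info['k1']*r2)
    return s*[K[0,0],K[1,1]]+[K[0,2],K[1,2]]
def unproj(info,uv,z):
    uv=np.atleast_2d(np.array(uv,float)); T=np.array(info['camera_from_world']); K=np.array(info['intrinsics'])
    d=(uv-[K[0,2],K[1,2]])/[K[0,0],K[1,1]]; s=d.copy()
    for _ in range(20): s=d/(1+info['k1']*(s**2).sum(1,keepdims=True))
    R=T[:3,:3]; o=-R.T@T[:3,3]; ray=np.c_[s,np.ones(len(s))]@R
    return o+ray*((z-o[2])/ray[:,2:])
E
python3 - <<'E'
from h import *
a,i=snap('top','top0.png'); b,j=snap('scene','scene0.png')
print(i,j,ctrl.state())
E
```

```text
pics
{'intrinsics': array([[487.50589476,   0.        , 280.33450613],
       [  0.        , 487.50589476, 213.28535698],
       [  0.        ,   0.        ,   1.        ]]), 'k1': 0.055515768444969395, 'camera_from_world': array([[-0.02595371, -0.99965427, -0.00421228, -0.00338764],
       [-0.99540766,  0.02623139, -0.09206248,  0.58103243],
       [ 0.09214115,  0.00180358, -0.99574432,  1.50194665],
       [ 0.        ,  0.        ,  0.        ,  1.        ]])} {'intrinsics': array([[498.94632425,   0.        , 277.49042535],
       [  0.        , 498.94632425, 208.25946992],
       [  0.        ,   0.        ,   1.        ]]), 'k1': -0.0347707706144753, 'camera_from_world': array([[-0.67214831, -0.74036142,  0.00903421,  0.36742127],
       [-0.56624198,  0.5061332 , -0.65053763,  0.41220035],
       [ 0.47706045, -0.44237332, -0.75942029,  1.32199443],
       [ 0.        ,  0.        ,  0.        ,  1.        ]])} {'clock': 0.1, 'joint_pos': array([-1.02588488e+00,  3.59276831e-01,  1.11557605e-02, -2.96580587e-04,
       -1.22405416e+00, -2.88115113e-01]), 'qvel': array([-0.00066233, -0.00067648,  0.00042169,  0.00084821, -0.00186243,
       -0.00092361]), 'joint_efforts': array([-1.21210767e-03, -5.84766519e+01,  2.94110298e+01,  6.95452541e+00,
       -3.19323946e-03,  6.34835203e-06]), 'tcp_pos': array([ 0.17131923, -0.65247123,  0.23048666]), 'tcp_rot': array([0.08862395, 1.56938951, 1.91611563]), 'ft_force': array([ 0.08297507, -0.13848119,  0.37114527]), 'wrist_torque': array([-0.01194132, -0.01643763,  0.0068798 ]), 'opening': 0.08522231924943746}
```

View pics/top0.png

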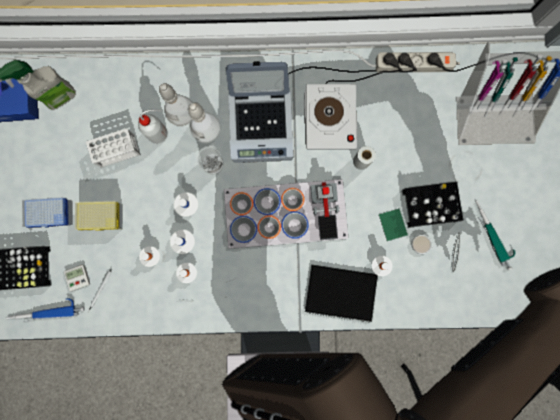

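View pics/scene0.png

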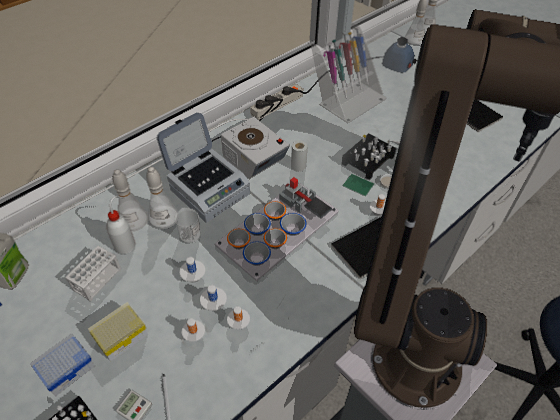

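```bash
python3 - <<'E'
from h import *
im=cv2.imread('pics/top0.png')
cv2.imwrite('pics/top0c.png',cv2.resize(im[165:290,134:434][:,:],(800,333),interpolation=cv2.INTER_CUBIC))
i=ctrl.camera_info('top')
hsv=cv2.cvtColor(im,cv2.COLOR_BGR2HSV)
def comps(lo,hi,name,z,amin=8,box=(130,175,440,290)):
    m=cv2.inRange(hsv,lo,hi); x0,y0,x1,y1=box
    k=np.zeros_like(m);k[y0:y1,x0:x1]=m[y0:y1,x0:x1]
    n,l,s,c=cv2.connectedComponentsWithStats(k)
    for a in range(1,n):
        if s[a,4]>=amin: print(name,c[a].round(1),s[a],unproj(i,c[a],z)[0].round(4))
comps((5,120,120),(18,255,255),'orange',.082)
comps((105,100,80),(125,255,255),'blue',.086)
comps((0,150,100),(4,255,255),'red',.085)
comps((60,80,30),(90,255,200),'green',.002)
E
```

```text
orange [291.8 201.8] [281 189  23  22  85] [ 0.6098 -0.0543  0.082 ]
orange [241.2 203.2] [230 192  23  23  92] [0.6094 0.099  0.082 ]
orange [269.3 226.5] [258 216  23  22  91] [0.5365 0.0156 0.082 ]
orange [149.5 256.1] [148 253   4   7  16] [0.4574 0.3755 0.082 ]
orange [187.3 272.2] [186 270   3   6  10] [0.4065 0.2633 0.082 ]
blue [258.2 192.2] [255 189   8   8   9] [0.641  0.0465 0.086 ]
blue [274.3 199.4] [264 188  17  26  56] [ 0.6177 -0.0016  0.086 ]
blue [254.6 203.5] [254 198   3  11  14] [0.607  0.0583 0.086 ]
blue [186.9 204.2] [185 202   4   5  11] [0.6102 0.2622 0.086 ]
blue [262.5 212.8] [258 211  10   4  10] [0.5782 0.035  0.086 ]
blue [302.1 227.1] [291 212  17  26  44] [ 0.5318 -0.0829  0.086 ]
blue [284.2 225.7] [282 214   8  23  35] [ 0.5376 -0.0293  0.086 ]
blue [248.2 227.2] [233 216  24  27  61] [0.5357 0.0789 0.086 ]
blue [233.2 233.8] [230 224  12  18  24] [0.5173 0.1244 0.086 ]
blue [183.3 241.5] [182 239   3   6  10] [0.4981 0.2739 0.086 ]
red [325.2 190. ] [322 187   7   7  42] [ 0.6426 -0.1563  0.085 ]
red [325.8 207.3] [324 199   5  18  65] [ 0.5899 -0.1563  0.085 ]
green [392.7 224.3] [379 209  28  31 563] [ 0.5387 -0.3735  0.002 ]
```

View pics/top0c.png

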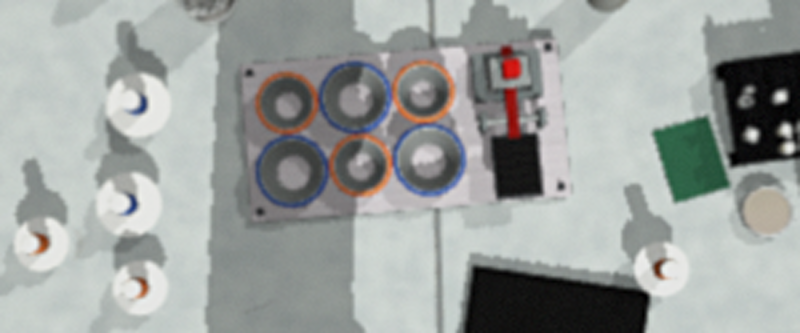

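```bash
python3 - <<'E'
from h import *
from scipy.spatial.transform import Rotation as Ro
from scipy.optimize import least_squares
i=ctrl.camera_info('top')
f=lambda l,z:unproj(i,np.array(l,float)/2.667+[134-.3,165-.3],z)
cups=f([(287,103),(354,97),(423,92),(291,171),(360,166),(429,160)],.044)[:,:2]
g=np.array([(.04,.08),(.04,0),(.04,-.08),(-.04,.08),(-.04,0),(-.04,-.08)])
def r(p): c,s=np.cos(p[2]),np.sin(p[2]); return (g@np.array([[c,s],[-s,c]])+p[:2]-cups).ravel()
s=least_squares(r,[.57,.02,0]); p=s.x
print('cupgrid',p,np.degrees(p[2]),'res mm',(s.fun*1e3).round(1))
print('cups fit',(cups+s.fun.reshape(-1,2)).round(4).tolist())
print('discs',f([(137,105),(128,204),(41,244),(139,289),(661,270)],.031).round(4))
print('staple top',f([(512,69)],.099), 'pad',f([(517,166)],.056),'plate',f([(246,66),(553,42),(565,190),(256,220)],.014).round(3))
print('mat',f([(655,129),(710,117),(728,184),(674,201)],.002).round(3),'petri',f([(767,211)],.016),'roll top',f([(606,0)],.1))
R=Ro.from_euler('xyz',ctrl.state()['tcp_rot']).as_matrix(); print(R.round(3), 'jaw deg',np.degrees(np.arctan2(R[1,2],R[0,2])))
w=ctrl.camera_info('wrist'); T=w['camera_from_world']; print('wrist cam in tool',R.T@(-T[:3,:3].T@T[:3,3]-ctrl.state()['tcp_pos']),(R.T@T[:3,:3].T).round(2))
E
```

```text
cupgrid [0.57804091 0.02063858 0.0540876 ] 3.0989910334358863 res mm [ 0.2  0.9 -0.4 -0.8  0.2 -0.1 -0.2 -0.2  0.4 -0.  -0.1  0.3]
cups fit [[0.6137, 0.1027], [0.618, 0.0228], [0.6223, -0.0571], [0.5338, 0.0984], [0.5381, 0.0185], [0.5424, -0.0614]]
discs [[ 0.6172  0.2786  0.031 ]
 [ 0.5014  0.2899  0.031 ]
 [ 0.4579  0.3906  0.031 ]
 [ 0.4029  0.2778  0.031 ]
 [ 0.4091 -0.3264  0.031 ]]
staple top [[ 0.63882462 -0.15632855  0.099     ]] pad [[ 0.53221131 -0.162199    0.056     ]] plate [[ 0.662  0.152  0.014]
 [ 0.682 -0.214  0.014]
 [ 0.505 -0.222  0.014]
 [ 0.479  0.143  0.014]]
mat [[ 0.575 -0.333  0.002]
 [ 0.588 -0.399  0.002]
 [ 0.508 -0.416  0.002]
 [ 0.489 -0.351  0.002]] petri [[ 0.47449168 -0.45587102  0.016     ]] roll top [[ 0.71413765 -0.26455348  0.1       ]]
[[-0.    -0.967 -0.254]
 [ 0.001 -0.254  0.967]
 [-1.     0.     0.001]] jaw deg 104.70755539778386
wrist cam in tool [-0.14356333  0.07998536  0.00082805] [[ 0.   -0.31  0.95]
 [-0.   -0.95 -0.31]
 [ 1.   -0.   -0.  ]]
```

Emit:
step_arm([
  {"tx": 468, "ty": 496, "tz": 0, "roll": -1.45},
  {"tx": 468, "ty": 496, "tz": 0, "roll": -1.45},
  {"tx": 468, "ty": 496, "tz": 0, "roll": -1.45},
  {"tx": 468, "ty": 496, "tz": 0, "roll": -1.45},
  {"tx": 468, "ty": 496, "tz": 0, "roll": -1.45},
  {"tx": 468, "ty": 496, "tz": 0, "roll": -1.45},
  {"tx": 468, "ty": 496, "tz": 0, "roll": -1.45},
  {"tx": 468, "ty": 496, "tz": 0, "roll": -1.45},
  {"tx": 468, "ty": 496, "tz": 0, "roll": -1.45},
  {"tx": 468, "ty": 496, "tz": 0, "roll": -1.45},
  {"tx": 468, "ty": 496, "tz": 0, "roll": -1.45},
  {"tx": 468, "ty": 496, "tz": 0, "roll": -1.45},
  {"tx": 468, "ty": 496, "tz": 0, "roll": -1.45},
  {"tx": 468, "ty": 496, "tz": 0, "roll": -1.45},
  {"tx": 468, "ty": 496, "tz": -30, "roll": -1.45},
  {"tx": 468, "ty": 496, "tz": -30, "roll": -1.45},
])

```text
$.deltas[0]: bad value
```

```bash
cat >> h.py <<'E'
from scipy.spatial.transform import Rotation as Ro
def pose():
    s=ctrl.state(); R=Ro.from_euler('xyz',s['tcp_rot']).as_matrix()
    print('t',round(s['clock'],2),'tcp',s['tcp_pos'].round(4),'jaw',np.degrees(np.arctan2(R[1,2],R[0,2])).round(2),'tilt',R[:,0].round(3),'F',s['ft_force'].round(1),'open',round(s['opening'],4)); return s
E
python3 - <<'E'
from h import *
pose(); a,i=snap('wrist','w1.png'); np.save('w1.npy',i,allow_pickle=True)
print(proj(i,[(.639,-.156,.099),(.5322,-.1622,.056),(.5424,-.0614,.044)]))
E
```

```text
t 0.1 tcp [ 0.1713 -0.6525  0.2305] jaw 104.71 tilt [-0.     0.001 -1.   ] F [ 0.1 -0.1  0.4] open 0.0852
[[519.96778436 577.48488089]
 [537.74690116 504.23100001]
 [582.34118511 504.80695459]]
```

View pics/w1.png

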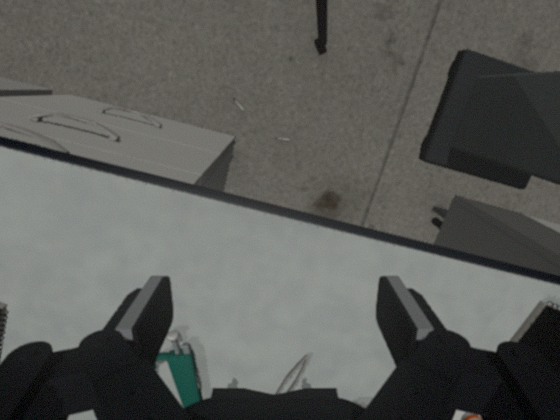

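Emit:
step_arm([
  {"tx": 468, "ty": 496, "tz": 0, "roll": -1.45, "fingers": 0},
  {"tx": 468, "ty": 496, "tz": 0, "roll": -1.45, "fingers": 0},
])

```text
clock: 0.35
tcp_pos: [0.2387, -0.5808, 0.2302]
tcp_rot: [0.592, 1.569, 2.209]
ft_force: [0.5, 0.2, -0.1]
opening: 0.0854
```

Emit:
step_arm([
  {"tx": 400, "ty": 424, "tz": 0, "roll": 0, "fingers": 0},
  {"tx": 400, "ty": 424, "tz": 0, "roll": 0, "fingers": 0},
  {"tx": 400, "ty": 424, "tz": 0, "roll": 0, "fingers": 0},
  {"tx": 400, "ty": 424, "tz": 0, "roll": 0, "fingers": 0},
  {"tx": 400, "ty": 424, "tz": 0, "roll": 0, "fingers": 0},
  {"tx": 400, "ty": 424, "tz": 0, "roll": 0, "fingers": 0},
  {"tx": 400, "ty": 424, "tz": 0, "roll": 0, "fingers": 0},
  {"tx": 400, "ty": 424, "tz": 0, "roll": 0, "fingers": 0},
  {"tx": 400, "ty": 424, "tz": 0, "roll": 0, "fingers": 0},
  {"tx": 400, "ty": 424, "tz": 0, "roll": 0, "fingers": 0},
  {"tx": 400, "ty": 424, "tz": 0, "roll": 0, "fingers": 0},
  {"tx": 400, "ty": 424, "tz": -30, "roll": 0, "fingers": 0},
  {"tx": 400, "ty": 424, "tz": -30, "roll": 0, "fingers": 0},
  {"tx": 400, "ty": 424, "tz": -30, "roll": 0, "fingers": 0},
])

```text
clock: 1.75
tcp_pos: [0.6388, -0.1565, 0.1998]
tcp_rot: [1.565, 1.568, -3.092]
ft_force: [0.5, -0.1, 0.1]
opening: 0.0856
```

```bash
python3 - <<'E'
from h import *
pose(); a,i=snap('wrist','w2.png'); np.save('w2.npy',i,allow_pickle=True)
print(proj(i,[(.639,-.156,.099),(.5322,-.1622,.056),(.5424,-.0614,.044)]))
E
```

```text
t 1.75 tcp [ 0.6388 -0.1565  0.1998] jaw 93.2 tilt [-0.003 -0.    -1.   ] F [ 0.5 -0.1  0.1] open 0.0856
[[273.77829551 210.16934786]
 [273.49716681  56.6429362 ]
 [398.83842351  80.26799583]]
```

View pics/w2.png

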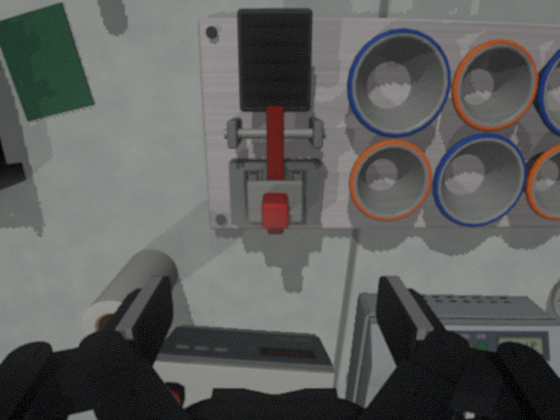

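Emit:
step_arm([
  {"tx": 0, "ty": 0, "tz": -50, "roll": 0, "fingers": 0},
  {"tx": 0, "ty": 1, "tz": -90, "roll": 0, "fingers": 60},
  {"tx": 0, "ty": 1, "tz": -115, "roll": 0, "fingers": 90},
  {"tx": 0, "ty": 1, "tz": -130, "roll": 0, "fingers": 90},
  {"tx": 0, "ty": 1, "tz": -131, "roll": 0, "fingers": 90},
  {"tx": 0, "ty": 1, "tz": -131, "roll": 0, "fingers": 255},
  {"tx": 0, "ty": 1, "tz": -131, "roll": 0, "fingers": 255},
  {"tx": 0, "ty": 1, "tz": -131, "roll": 0, "fingers": 255},
  {"tx": 0, "ty": 1, "tz": -131, "roll": 0, "fingers": 255},
  {"tx": 0, "ty": 1, "tz": -131, "roll": 0, "fingers": 255},
], force=60)

```text
clock: 2.8
tcp_pos: [0.6403, -0.1564, 0.0724]
tcp_rot: [-1.803, 1.568, -0.177]
ft_force: [-0.1, -0.3, 7.5]
opening: 0.019
```

Emit:
step_arm([
  {"tx": 0, "ty": 0, "tz": 15, "roll": 0, "fingers": 255},
  {"tx": 0, "ty": 0, "tz": 40, "roll": 0, "fingers": 255},
  {"tx": 0, "ty": 0, "tz": 70, "roll": 0, "fingers": 255},
  {"tx": 0, "ty": 0, "tz": 90, "roll": 0, "fingers": 255},
  {"tx": 0, "ty": 0, "tz": 90, "roll": 0, "fingers": 255},
  {"tx": -20, "ty": -40, "tz": 90, "roll": 0, "fingers": 255},
  {"tx": -40, "ty": -85, "tz": 90, "roll": 0, "fingers": 255},
  {"tx": -60, "ty": -130, "tz": 90, "roll": 0, "fingers": 255},
  {"tx": -80, "ty": -175, "tz": 90, "roll": 0, "fingers": 255},
  {"tx": -100, "ty": -219, "tz": 90, "roll": 0, "fingers": 255},
  {"tx": -100, "ty": -219, "tz": 90, "roll": 0, "fingers": 255},
  {"tx": -100, "ty": -219, "tz": 90, "roll": 0, "fingers": 255},
  {"tx": -100, "ty": -219, "tz": 90, "roll": 0, "fingers": 255},
], force=60)

```text
clock: 4.1
tcp_pos: [0.5391, -0.3747, 0.1602]
tcp_rot: [0.476, 1.57, 2.101]
ft_force: [-0.0, 0.2, -1.1]
opening: 0.0186
```

```bash
python3 - <<'E'
from h import *
pose(); a,i=snap('scene','s1.png')
im=cv2.imread('pics/s1.png'); cv2.imwrite('pics/s1c.png',cv2.resize(im[130:280,180:420],(800,500),interpolation=cv2.INTER_CUBIC)); print(proj(i,[(.54,-.375,.002)]))
E
```

```text
t 4.1 tcp [ 0.5391 -0.3747  0.1602] jaw 93.11 tilt [-0.  0. -1.] F [-0.   0.2 -1.1] open 0.0186
[[358.12246405 184.05930766]]
```

View pics/s1c.png

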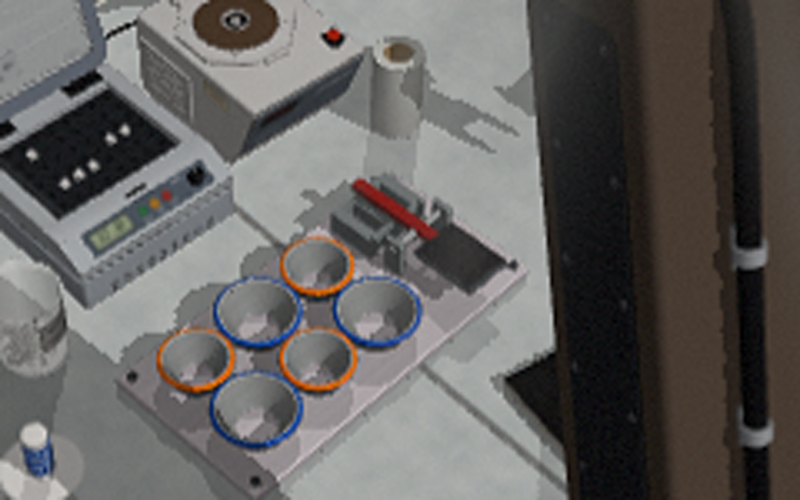

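Emit:
step_arm([
  {"tx": 0, "ty": 0, "tz": -40, "roll": 0, "fingers": 255},
  {"tx": 0, "ty": 0, "tz": -75, "roll": 0, "fingers": 255},
  {"tx": 0, "ty": 0, "tz": -92, "roll": 0, "fingers": 255},
  {"tx": 0, "ty": 0, "tz": -97, "roll": 0, "fingers": 255},
  {"tx": 0, "ty": 0, "tz": -99, "roll": 0, "fingers": 255},
  {"tx": 0, "ty": 0, "tz": -99, "roll": 0, "fingers": 255},
  {"tx": 0, "ty": 0, "tz": -99, "roll": 0, "fingers": 255},
])

```text
clock: 4.85
tcp_pos: [0.5401, -0.3753, 0.0628]
tcp_rot: [-2.029, 1.569, -0.404]
ft_force: [0.6, -0.1, -1.6]
opening: 0.0191
```

Emit:
step_arm([
  {"tx": 0, "ty": 0, "tz": -1.5, "roll": 0, "fingers": 255},
  {"tx": 0, "ty": 0, "tz": -3, "roll": 0, "fingers": 255},
  {"tx": 0, "ty": 0, "tz": -3, "roll": 0, "fingers": 255},
  {"tx": 0, "ty": 0, "tz": -3, "roll": 0, "fingers": 255},
])

```text
clock: 5.25
tcp_pos: [0.5398, -0.3755, 0.0604]
tcp_rot: [-2.072, 1.568, -0.447]
ft_force: [-1.9, 3.5, 8.2]
opening: 0.0189
```

Emit:
step_arm([
  {"tx": 0, "ty": 0, "tz": 2, "roll": 0, "fingers": 255},
  {"tx": 0, "ty": 0, "tz": 2, "roll": 0, "fingers": 90},
  {"tx": 0, "ty": 0, "tz": 2, "roll": 0, "fingers": 90},
  {"tx": 0, "ty": 0, "tz": 2, "roll": 0, "fingers": 90},
  {"tx": 0, "ty": 0, "tz": 2, "roll": 0, "fingers": 90},
  {"tx": 0, "ty": 0, "tz": 30, "roll": 0, "fingers": 90},
  {"tx": 0, "ty": 0, "tz": 80, "roll": 0, "fingers": 60},
  {"tx": 0, "ty": 0, "tz": 120, "roll": 0, "fingers": 0},
  {"tx": 0, "ty": 0, "tz": 120, "roll": 0, "fingers": 0},
])

```text
clock: 6.15
tcp_pos: [0.5421, -0.377, 0.1855]
tcp_rot: [-2.127, 1.56, -0.501]
ft_force: [0.7, 0.7, -0.0]
opening: 0.0853
```

```bash
python3 - <<'E'
from h import *
pose(); a,i=snap('wrist','w3.png')
print(proj(i,[(.540,-.3755,.087),(.54,-.375,.002),(.409,-.3264,.082),(.4745,-.456,.016)]))
E
```

```text
t 6.15 tcp [ 0.5421 -0.377   0.1855] jaw 93.17 tilt [ 0.009 -0.005 -1.   ] F [ 0.7  0.7 -0. ] open 0.0853
[[276.25048605 206.58543091]
 [276.81552391 178.20915271]
 [367.01894269   8.70854617]
 [185.49033009 101.56833891]]
```

View pics/w3.png

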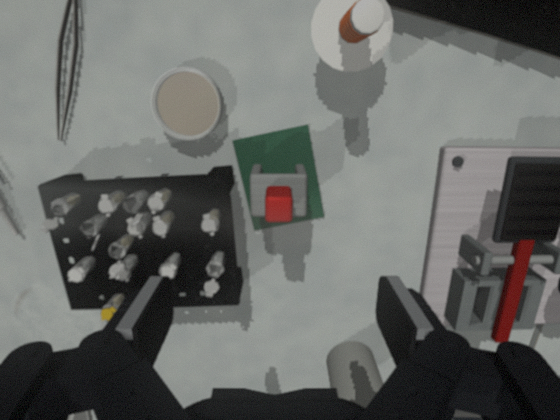

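Emit:
step_arm([
  {"tx": -45, "ty": 15, "tz": 0, "roll": 0, "fingers": 0},
  {"tx": -90, "ty": 35, "tz": 0, "roll": 0, "fingers": 0},
  {"tx": -130, "ty": 50, "tz": 0, "roll": 0, "fingers": 0},
  {"tx": -130, "ty": 50, "tz": -40, "roll": 0, "fingers": 60},
  {"tx": -130, "ty": 50, "tz": -85, "roll": 0, "fingers": 90},
  {"tx": -130, "ty": 50, "tz": -125, "roll": 0, "fingers": 90},
  {"tx": -130, "ty": 50, "tz": -140, "roll": 0, "fingers": 90},
  {"tx": -130, "ty": 50, "tz": -140, "roll": 0, "fingers": 90},
  {"tx": -130, "ty": 50, "tz": -140, "roll": 0, "fingers": 255},
  {"tx": -130, "ty": 50, "tz": -140, "roll": 0, "fingers": 255},
  {"tx": -130, "ty": 50, "tz": -140, "roll": 0, "fingers": 255},
  {"tx": -130, "ty": 50, "tz": -140, "roll": 0, "fingers": 255},
], force=60)

```text
clock: 7.4
tcp_pos: [0.4099, -0.3255, 0.0395]
tcp_rot: [-1.973, 1.568, -0.348]
ft_force: [-0.7, 0.2, 3.8]
opening: 0.0206
```

Emit:
step_arm([
  {"tx": 0, "ty": 0, "tz": 25, "roll": 0, "fingers": 255},
  {"tx": 0, "ty": 0, "tz": 70, "roll": 0, "fingers": 255},
  {"tx": 0, "ty": 0, "tz": 115, "roll": 0, "fingers": 255},
  {"tx": 30, "ty": 38, "tz": 130, "roll": 0, "fingers": 255},
  {"tx": 60, "ty": 76, "tz": 130, "roll": 0, "fingers": 255},
  {"tx": 90, "ty": 114, "tz": 130, "roll": 0, "fingers": 255},
  {"tx": 120, "ty": 152, "tz": 130, "roll": 0, "fingers": 255},
  {"tx": 150, "ty": 190, "tz": 130, "roll": 0, "fingers": 255},
  {"tx": 180, "ty": 228, "tz": 130, "roll": 0, "fingers": 255},
  {"tx": 212, "ty": 268, "tz": 130, "roll": 0, "fingers": 255},
  {"tx": 212, "ty": 268, "tz": 90, "roll": 0, "fingers": 255},
  {"tx": 212, "ty": 268, "tz": 60, "roll": 0, "fingers": 255},
  {"tx": 212, "ty": 268, "tz": 60, "roll": 0, "fingers": 255},
])

```text
clock: 8.7
tcp_pos: [0.6178, -0.057, 0.094]
tcp_rot: [1.575, 1.563, -3.083]
ft_force: [-0.9, -0.5, -1.4]
opening: 0.0206
```

```bash
python3 - <<'E'
from h import *
pose(); a,i=snap('wrist','w4.png')
print(proj(i,[(.6223,-.0571,.044),(.618,.0228,.044)]))
E
```

```text
t 8.7 tcp [ 0.6178 -0.057   0.094 ] jaw 93.1 tilt [-0.008 -0.    -1.   ] F [-0.9 -0.5 -1.4] open 0.0206
[[272.29754631 244.23871347]
 [407.22212834 244.01238576]]
```

View pics/w4.png

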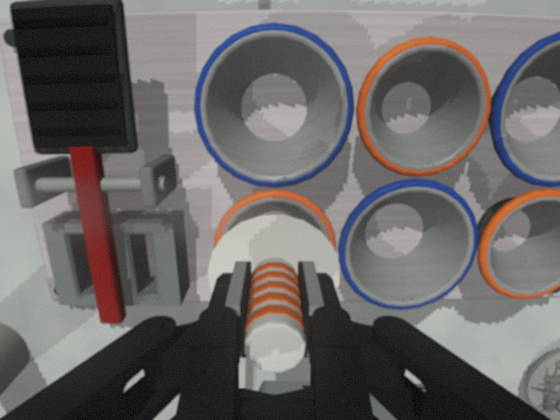

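Emit:
step_arm([
  {"tx": 2, "ty": 0, "tz": -20, "roll": 0, "fingers": 255},
  {"tx": 2, "ty": 0, "tz": -34, "roll": 0, "fingers": 255},
  {"tx": 2, "ty": 0, "tz": -39, "roll": 0, "fingers": 255},
  {"tx": 2, "ty": 0, "tz": -39, "roll": 0, "fingers": 255},
  {"tx": 2, "ty": 0, "tz": -39, "roll": 0, "fingers": 255},
])

```text
clock: 9.25
tcp_pos: [0.6235, -0.0574, 0.0603]
tcp_rot: [-1.655, 1.57, -0.029]
ft_force: [0.1, -0.4, -0.4]
opening: 0.0204
```

Emit:
step_arm([
  {"tx": 0, "ty": 0, "tz": -3, "roll": 0, "fingers": 255},
  {"tx": 0, "ty": 0, "tz": -5, "roll": 0, "fingers": 255},
  {"tx": 0, "ty": 0, "tz": -5, "roll": 0, "fingers": 255},
  {"tx": 0, "ty": 0, "tz": -5, "roll": 0, "fingers": 255},
])

```text
clock: 9.65
tcp_pos: [0.6232, -0.0565, 0.0574]
tcp_rot: [-1.32, 1.569, 0.306]
ft_force: [-9.1, 7.3, 18.9]
opening: 0.0209
```

Emit:
step_arm([
  {"tx": 0, "ty": 0, "tz": 3, "roll": 0, "fingers": 255},
  {"tx": 0, "ty": 0, "tz": 3, "roll": 0, "fingers": 110},
  {"tx": 0, "ty": 0, "tz": 3, "roll": 0, "fingers": 110},
  {"tx": 0, "ty": 0, "tz": 3, "roll": 0, "fingers": 110},
  {"tx": 0, "ty": 0, "tz": 30, "roll": 0, "fingers": 110},
  {"tx": 0, "ty": 0, "tz": 80, "roll": 0, "fingers": 110},
  {"tx": 0, "ty": 0, "tz": 125, "roll": 0, "fingers": 60},
  {"tx": -15, "ty": 45, "tz": 130, "roll": 0, "fingers": 0},
  {"tx": -30, "ty": 90, "tz": 130, "roll": 0, "fingers": 0},
  {"tx": -45, "ty": 135, "tz": 130, "roll": 0, "fingers": 0},
  {"tx": -60, "ty": 180, "tz": 130, "roll": 0, "fingers": 0},
  {"tx": -75, "ty": 225, "tz": 130, "roll": 0, "fingers": 0},
  {"tx": -75, "ty": 225, "tz": 130, "roll": 0, "fingers": 0},
  {"tx": -75, "ty": 225, "tz": 130, "roll": 0, "fingers": 0},
])

```text
clock: 11.05
tcp_pos: [0.5478, 0.1689, 0.1842]
tcp_rot: [2.79, 1.571, -1.865]
ft_force: [0.9, -0.1, 0.7]
opening: 0.0855
```

```bash
python3 - <<'E'
from h import *
pose(); a,i=snap('wrist','w5.png')
print(proj(i,[(.6172,.2786,.086),(.5014,.2899,.086),(.4579,.3906,.082),(.403,.2778,.082)]))
E
```

```text
t 11.05 tcp [0.5478 0.1689 0.1842] jaw 93.26 tilt [-0. -0. -1.] F [ 0.9 -0.1  0.7] open 0.0855
[[407.47997651 301.76308774]
 [452.48290626 156.28020839]
 [598.50370525 103.61051371]
 [459.9150583   -1.1926666 ]]
```

View pics/w5.png

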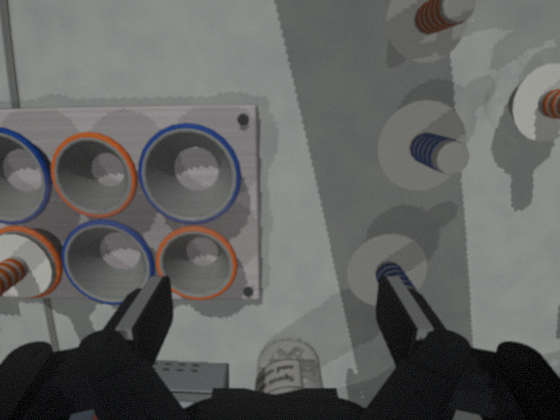

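Emit:
step_arm([
  {"tx": -16, "ty": 45, "tz": 0, "roll": 0, "fingers": 0},
  {"tx": -32, "ty": 90, "tz": 0, "roll": 0, "fingers": 0},
  {"tx": -46, "ty": 121, "tz": 0, "roll": 0, "fingers": 0},
  {"tx": -46, "ty": 121, "tz": -40, "roll": 0, "fingers": 60},
  {"tx": -46, "ty": 121, "tz": -85, "roll": 0, "fingers": 80},
  {"tx": -46, "ty": 121, "tz": -125, "roll": 0, "fingers": 80},
  {"tx": -46, "ty": 121, "tz": -139, "roll": 0, "fingers": 90},
  {"tx": -46, "ty": 121, "tz": -139, "roll": 0, "fingers": 90},
  {"tx": -46, "ty": 121, "tz": -139, "roll": 0, "fingers": 255},
  {"tx": -46, "ty": 121, "tz": -139, "roll": 0, "fingers": 255},
  {"tx": -46, "ty": 121, "tz": -139, "roll": 0, "fingers": 255},
  {"tx": -46, "ty": 121, "tz": -139, "roll": 0, "fingers": 255},
], force=60)

```text
clock: 12.3
tcp_pos: [0.5031, 0.2892, 0.0468]
tcp_rot: [-0.99, 1.568, 0.635]
ft_force: [2.1, -1.5, 5.5]
opening: 0.0227
```

Emit:
step_arm([
  {"tx": 0, "ty": 0, "tz": 25, "roll": 0, "fingers": 255},
  {"tx": 0, "ty": 0, "tz": 70, "roll": 0, "fingers": 255},
  {"tx": 0, "ty": 0, "tz": 110, "roll": 0, "fingers": 255},
  {"tx": 8, "ty": -45, "tz": 120, "roll": 0, "fingers": 255},
  {"tx": 16, "ty": -90, "tz": 120, "roll": 0, "fingers": 255},
  {"tx": 24, "ty": -135, "tz": 120, "roll": 0, "fingers": 255},
  {"tx": 31, "ty": -175, "tz": 120, "roll": 0, "fingers": 255},
  {"tx": 31, "ty": -191, "tz": 110, "roll": 0, "fingers": 255},
  {"tx": 31, "ty": -191, "tz": 80, "roll": 0, "fingers": 255},
  {"tx": 31, "ty": -191, "tz": 50, "roll": 0, "fingers": 255},
  {"tx": 31, "ty": -191, "tz": 28, "roll": 0, "fingers": 255},
  {"tx": 31, "ty": -191, "tz": 20, "roll": 0, "fingers": 255},
  {"tx": 31, "ty": -191, "tz": 16, "roll": 0, "fingers": 255},
  {"tx": 31, "ty": -191, "tz": 14, "roll": 0, "fingers": 255},
  {"tx": 31, "ty": -191, "tz": 14, "roll": 0, "fingers": 255},
])

```text
clock: 13.8
tcp_pos: [0.5369, 0.0987, 0.0641]
tcp_rot: [-1.479, 1.563, 0.149]
ft_force: [-2.0, -6.2, 30.9]
opening: 0.0228
```

Emit:
step_arm([
  {"tx": 0, "ty": 0, "tz": 4, "roll": 0, "fingers": 255},
  {"tx": 0, "ty": 0, "tz": 4, "roll": 0, "fingers": 110},
  {"tx": 0, "ty": 0, "tz": 4, "roll": 0, "fingers": 110},
  {"tx": 0, "ty": 0, "tz": 4, "roll": 0, "fingers": 110},
  {"tx": 0, "ty": 0, "tz": 30, "roll": 0, "fingers": 110},
  {"tx": 0, "ty": 0, "tz": 75, "roll": 0, "fingers": 110},
  {"tx": 0, "ty": 0, "tz": 110, "roll": 0, "fingers": 60},
  {"tx": 18, "ty": 40, "tz": 120, "roll": 0, "fingers": 0},
  {"tx": 36, "ty": 80, "tz": 120, "roll": 0, "fingers": 0},
  {"tx": 54, "ty": 120, "tz": 120, "roll": 0, "fingers": 0},
  {"tx": 72, "ty": 160, "tz": 120, "roll": 0, "fingers": 0},
  {"tx": 82, "ty": 180, "tz": 120, "roll": 0, "fingers": 0},
  {"tx": 82, "ty": 180, "tz": 120, "roll": 0, "fingers": 0},
  {"tx": 82, "ty": 180, "tz": 120, "roll": 0, "fingers": 0},
])

```text
clock: 15.2
tcp_pos: [0.6144, 0.2779, 0.1778]
tcp_rot: [2.092, 1.568, -2.566]
ft_force: [-0.2, -1.1, 0.9]
opening: 0.0856
```

```bash
python3 - <<'E'
from h import *
pose(); a,i=snap('wrist','w6.png')
print(proj(i,[(.6172,.2786,.086),(.4579,.3906,.082),(.403,.2778,.082),(.5338,.0984,.104)]))
E
```

```text
t 15.2 tcp [0.6144 0.2779 0.1778] jaw 93.15 tilt [-0.002 -0.001 -1.   ] F [-0.2 -1.1  0.9] open 0.0856
[[ 274.06606756  217.64022827]
 [ 473.82853462  -23.95717911]
 [ 293.63407903 -146.02954328]
 [ -18.05381338   80.53486535]]
```

View pics/w6.png

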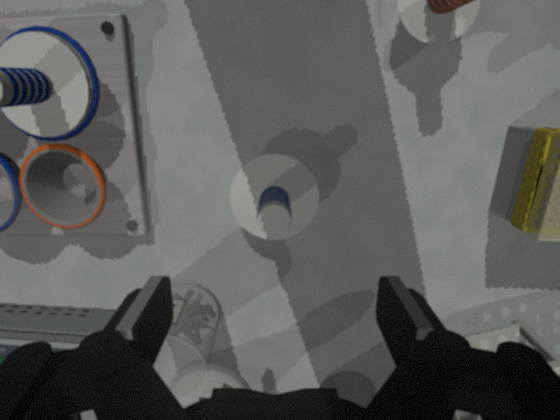

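Emit:
step_arm([
  {"tx": 2, "ty": 1, "tz": -40, "roll": 0, "fingers": 60},
  {"tx": 2, "ty": 1, "tz": -85, "roll": 0, "fingers": 90},
  {"tx": 2, "ty": 1, "tz": -120, "roll": 0, "fingers": 90},
  {"tx": 2, "ty": 1, "tz": -132, "roll": 0, "fingers": 90},
  {"tx": 2, "ty": 1, "tz": -132, "roll": 0, "fingers": 90},
  {"tx": 2, "ty": 1, "tz": -132, "roll": 0, "fingers": 255},
  {"tx": 2, "ty": 1, "tz": -132, "roll": 0, "fingers": 255},
  {"tx": 2, "ty": 1, "tz": -132, "roll": 0, "fingers": 255},
  {"tx": 2, "ty": 1, "tz": -132, "roll": 0, "fingers": 255},
], force=60)

```text
clock: 16.15
tcp_pos: [0.6183, 0.2795, 0.0498]
tcp_rot: [-1.07, 1.567, 0.556]
ft_force: [-1.4, 0.5, 8.2]
opening: 0.0229
```

Emit:
step_arm([
  {"tx": 0, "ty": 0, "tz": 25, "roll": 0, "fingers": 255},
  {"tx": 0, "ty": 0, "tz": 70, "roll": 0, "fingers": 255},
  {"tx": 0, "ty": 0, "tz": 105, "roll": 0, "fingers": 255},
  {"tx": 0, "ty": -45, "tz": 120, "roll": 0, "fingers": 255},
  {"tx": 0, "ty": -90, "tz": 120, "roll": 0, "fingers": 255},
  {"tx": 0, "ty": -135, "tz": 120, "roll": 0, "fingers": 255},
  {"tx": 0, "ty": -180, "tz": 120, "roll": 0, "fingers": 255},
  {"tx": 0, "ty": -225, "tz": 120, "roll": 0, "fingers": 255},
  {"tx": 0, "ty": -257, "tz": 110, "roll": 0, "fingers": 255},
  {"tx": 0, "ty": -257, "tz": 80, "roll": 0, "fingers": 255},
  {"tx": 0, "ty": -257, "tz": 50, "roll": 0, "fingers": 255},
  {"tx": 0, "ty": -257, "tz": 28, "roll": 0, "fingers": 255},
  {"tx": 0, "ty": -257, "tz": 20, "roll": 0, "fingers": 255},
  {"tx": 0, "ty": -257, "tz": 17, "roll": 0, "fingers": 255},
  {"tx": 0, "ty": -257, "tz": 16, "roll": 0, "fingers": 255},
  {"tx": 0, "ty": -257, "tz": 16, "roll": 0, "fingers": 255},
])

```text
clock: 17.75
tcp_pos: [0.6203, 0.0238, 0.0673]
tcp_rot: [-1.307, 1.563, 0.32]
ft_force: [-2.1, 6.6, 16.5]
opening: 0.0226
```

Emit:
step_arm([
  {"tx": 0, "ty": 0, "tz": 3, "roll": 0, "fingers": 255},
  {"tx": 0, "ty": 0, "tz": 3, "roll": 0, "fingers": 110},
  {"tx": 0, "ty": 0, "tz": 3, "roll": 0, "fingers": 110},
  {"tx": 0, "ty": 0, "tz": 3, "roll": 0, "fingers": 110},
  {"tx": 0, "ty": 0, "tz": 30, "roll": 0, "fingers": 110},
  {"tx": 0, "ty": 0, "tz": 75, "roll": 0, "fingers": 110},
  {"tx": 0, "ty": 0, "tz": 110, "roll": 0, "fingers": 60},
  {"tx": -20, "ty": 40, "tz": 120, "roll": 0, "fingers": 0},
  {"tx": -40, "ty": 85, "tz": 120, "roll": 0, "fingers": 0},
  {"tx": -60, "ty": 130, "tz": 120, "roll": 0, "fingers": 0},
  {"tx": -80, "ty": 175, "tz": 120, "roll": 0, "fingers": 0},
  {"tx": -100, "ty": 220, "tz": 120, "roll": 0, "fingers": 0},
  {"tx": -120, "ty": 265, "tz": 120, "roll": 0, "fingers": 0},
  {"tx": -140, "ty": 310, "tz": 120, "roll": 0, "fingers": 0},
  {"tx": -158, "ty": 350, "tz": 120, "roll": 0, "fingers": 0},
  {"tx": -160, "ty": 367, "tz": 120, "roll": 0, "fingers": 0},
  {"tx": -160, "ty": 367, "tz": 120, "roll": 0, "fingers": 0},
  {"tx": -160, "ty": 367, "tz": 120, "roll": 0, "fingers": 0},
])

```text
clock: 19.55
tcp_pos: [0.4569, 0.3882, 0.1827]
tcp_rot: [2.542, 1.569, -2.116]
ft_force: [0.4, -0.8, -0.1]
opening: 0.0852
```

```bash
python3 - <<'E'
from h import *
pose(); a,i=snap('wrist','w7.png')
print(proj(i,[(.4579,.3906,.082),(.407,.2778,.082)]))
E
```

```text
t 19.55 tcp [0.4569 0.3882 0.1827] jaw 93.14 tilt [-0.001 -0.001 -1.   ] F [ 0.4 -0.8 -0.1] open 0.0852
[[276.5351288  211.05143935]
 [115.2176397  131.46830711]]
```

View pics/w7.png

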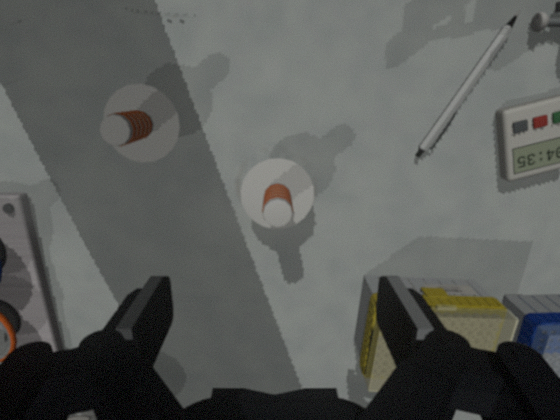

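Emit:
step_arm([
  {"tx": 1, "ty": 2, "tz": -40, "roll": 0, "fingers": 60},
  {"tx": 1, "ty": 2, "tz": -85, "roll": 0, "fingers": 90},
  {"tx": 1, "ty": 2, "tz": -122, "roll": 0, "fingers": 90},
  {"tx": 1, "ty": 2, "tz": -139, "roll": 0, "fingers": 90},
  {"tx": 1, "ty": 2, "tz": -139, "roll": 0, "fingers": 90},
  {"tx": 1, "ty": 2, "tz": -139, "roll": 0, "fingers": 255},
  {"tx": 1, "ty": 2, "tz": -139, "roll": 0, "fingers": 255},
  {"tx": 1, "ty": 2, "tz": -139, "roll": 0, "fingers": 255},
  {"tx": 1, "ty": 2, "tz": -139, "roll": 0, "fingers": 255},
], force=60)

```text
clock: 20.5
tcp_pos: [0.4589, 0.3913, 0.0462]
tcp_rot: [-0.849, 1.568, 0.777]
ft_force: [1.4, -3.0, 7.7]
opening: 0.0204
```

Emit:
step_arm([
  {"tx": 0, "ty": 0, "tz": 25, "roll": 0, "fingers": 255},
  {"tx": 0, "ty": 0, "tz": 70, "roll": 0, "fingers": 255},
  {"tx": 0, "ty": 0, "tz": 110, "roll": 0, "fingers": 255},
  {"tx": 20, "ty": -37, "tz": 130, "roll": 0, "fingers": 255},
  {"tx": 40, "ty": -74, "tz": 130, "roll": 0, "fingers": 255},
  {"tx": 60, "ty": -111, "tz": 130, "roll": 0, "fingers": 255},
  {"tx": 80, "ty": -149, "tz": 130, "roll": 0, "fingers": 255},
  {"tx": 100, "ty": -186, "tz": 130, "roll": 0, "fingers": 255},
  {"tx": 120, "ty": -223, "tz": 130, "roll": 0, "fingers": 255},
  {"tx": 140, "ty": -260, "tz": 130, "roll": 0, "fingers": 255},
  {"tx": 155, "ty": -288, "tz": 120, "roll": 0, "fingers": 255},
  {"tx": 155, "ty": -288, "tz": 85, "roll": 0, "fingers": 255},
  {"tx": 155, "ty": -288, "tz": 50, "roll": 0, "fingers": 255},
  {"tx": 155, "ty": -288, "tz": 30, "roll": 0, "fingers": 255},
  {"tx": 155, "ty": -288, "tz": 21, "roll": 0, "fingers": 255},
  {"tx": 155, "ty": -288, "tz": 17, "roll": 0, "fingers": 255},
  {"tx": 155, "ty": -288, "tz": 16, "roll": 0, "fingers": 255},
  {"tx": 155, "ty": -288, "tz": 16, "roll": 0, "fingers": 255},
])

```text
clock: 22.3
tcp_pos: [0.6154, 0.1037, 0.0636]
tcp_rot: [-1.37, 1.565, 0.257]
ft_force: [0.2, -0.8, 8.5]
opening: 0.0206
```

Emit:
step_arm([
  {"tx": 0, "ty": 0, "tz": 2, "roll": 0, "fingers": 255},
  {"tx": 0, "ty": 0, "tz": 2, "roll": 0, "fingers": 110},
  {"tx": 0, "ty": 0, "tz": 2, "roll": 0, "fingers": 110},
  {"tx": 0, "ty": 0, "tz": 2, "roll": 0, "fingers": 110},
  {"tx": 0, "ty": 0, "tz": 30, "roll": 0, "fingers": 110},
  {"tx": 0, "ty": 0, "tz": 75, "roll": 0, "fingers": 110},
  {"tx": 0, "ty": 0, "tz": 115, "roll": 0, "fingers": 60},
  {"tx": -35, "ty": 29, "tz": 120, "roll": 0, "fingers": 0},
  {"tx": -70, "ty": 58, "tz": 120, "roll": 0, "fingers": 0},
  {"tx": -105, "ty": 88, "tz": 120, "roll": 0, "fingers": 0},
  {"tx": -140, "ty": 118, "tz": 120, "roll": 0, "fingers": 0},
  {"tx": -175, "ty": 148, "tz": 120, "roll": 0, "fingers": 0},
  {"tx": -207, "ty": 174, "tz": 120, "roll": 0, "fingers": 0},
  {"tx": -207, "ty": 174, "tz": 120, "roll": 0, "fingers": 0},
  {"tx": -207, "ty": 174, "tz": 120, "roll": 0, "fingers": 0},
])

```text
clock: 23.8
tcp_pos: [0.4053, 0.2773, 0.1804]
tcp_rot: [1.663, 1.571, -2.993]
ft_force: [0.3, -0.2, 0.6]
opening: 0.0854
```

```bash
cat >>h.py <<'E'
def blobs(im,info,lo,hi,z,box,amin=30):
    hsv=cv2.cvtColor(im,cv2.COLOR_RGB2HSV); m=cv2.inRange(hsv,lo,hi); x0,y0,x1,y1=box
    k=np.zeros_like(m);k[y0:y1,x0:x1]=m[y0:y1,x0:x1]
    n,l,s,c=cv2.connectedComponentsWithStats(k)
    for a in range(1,n):
        if s[a,4]>=amin: print(c[a].round(1),s[a],unproj(info,c[a],z)[0].round(4))
E
python3 - <<'E'
from h import *
pose(); a,i=snap('wrist','w8.png')
print(proj(i,[(.407,.2778,.082),(.407,.2778,.056)]))
blobs(a,i,(3,120,60),(18,255,255),.056,(100,20,460,330))
E
```

```text
t 23.8 tcp [0.4053 0.2773 0.1804] jaw 93.27 tilt [-0. -0. -1.] F [ 0.3 -0.2  0.6] open 0.0854
[[273.68719564 212.81540307]
 [273.73847865 202.17497721]]
[273.4 190.1] [261 183  26  18 154] [0.3972 0.277  0.056 ]
```

Emit:
step_arm([
  {"tx": 1, "ty": 0, "tz": -40, "roll": 0, "fingers": 60},
  {"tx": 1, "ty": 0, "tz": -85, "roll": 0, "fingers": 90},
  {"tx": 1, "ty": 0, "tz": -120, "roll": 0, "fingers": 90},
  {"tx": 1, "ty": 0, "tz": -137, "roll": 0, "fingers": 90},
  {"tx": 1, "ty": 0, "tz": -137, "roll": 0, "fingers": 90},
  {"tx": 1, "ty": 0, "tz": -137, "roll": 0, "fingers": 255},
  {"tx": 1, "ty": 0, "tz": -137, "roll": 0, "fingers": 255},
  {"tx": 1, "ty": 0, "tz": -137, "roll": 0, "fingers": 255},
  {"tx": 1, "ty": 0, "tz": -137, "roll": 0, "fingers": 255},
], force=60)

```text
clock: 24.75
tcp_pos: [0.4079, 0.2773, 0.0447]
tcp_rot: [-0.851, 1.568, 0.774]
ft_force: [2.0, -2.2, 6.6]
opening: 0.0205
```

Emit:
step_arm([
  {"tx": 0, "ty": 0, "tz": 25, "roll": 0, "fingers": 255},
  {"tx": 0, "ty": 0, "tz": 70, "roll": 0, "fingers": 255},
  {"tx": 0, "ty": 0, "tz": 115, "roll": 0, "fingers": 255},
  {"tx": 18, "ty": -36, "tz": 140, "roll": 0, "fingers": 255},
  {"tx": 37, "ty": -74, "tz": 140, "roll": 0, "fingers": 255},
  {"tx": 56, "ty": -111, "tz": 140, "roll": 0, "fingers": 255},
  {"tx": 75, "ty": -149, "tz": 140, "roll": 0, "fingers": 255},
  {"tx": 94, "ty": -187, "tz": 140, "roll": 0, "fingers": 255},
  {"tx": 112, "ty": -223, "tz": 140, "roll": 0, "fingers": 255},
  {"tx": 130, "ty": -259, "tz": 140, "roll": 0, "fingers": 255},
  {"tx": 130, "ty": -259, "tz": 120, "roll": 0, "fingers": 255},
  {"tx": 130, "ty": -259, "tz": 85, "roll": 0, "fingers": 255},
  {"tx": 130, "ty": -259, "tz": 50, "roll": 0, "fingers": 255},
  {"tx": 130, "ty": -259, "tz": 30, "roll": 0, "fingers": 255},
  {"tx": 130, "ty": -259, "tz": 21, "roll": 0, "fingers": 255},
  {"tx": 130, "ty": -259, "tz": 17, "roll": 0, "fingers": 255},
  {"tx": 130, "ty": -259, "tz": 16, "roll": 0, "fingers": 255},
  {"tx": 130, "ty": -259, "tz": 16, "roll": 0, "fingers": 255},
])

```text
clock: 26.55
tcp_pos: [0.5419, 0.019, 0.0623]
tcp_rot: [-1.429, 1.561, 0.199]
ft_force: [6.6, -1.7, 8.6]
opening: 0.021
```

Emit:
step_arm([
  {"tx": 0, "ty": 0, "tz": 2, "roll": 0, "fingers": 255},
  {"tx": 0, "ty": 0, "tz": 2, "roll": 0, "fingers": 110},
  {"tx": 0, "ty": 0, "tz": 2, "roll": 0, "fingers": 110},
  {"tx": 0, "ty": 0, "tz": 2, "roll": 0, "fingers": 110},
  {"tx": 0, "ty": 0, "tz": 30, "roll": 0, "fingers": 110},
  {"tx": 0, "ty": 0, "tz": 75, "roll": 0, "fingers": 110},
  {"tx": 0, "ty": 0, "tz": 115, "roll": 0, "fingers": 110},
  {"tx": -2, "ty": -45, "tz": 130, "roll": 0, "fingers": 255},
  {"tx": -4, "ty": -90, "tz": 130, "roll": 0, "fingers": 255},
  {"tx": -6, "ty": -135, "tz": 130, "roll": 0, "fingers": 255},
  {"tx": -8, "ty": -181, "tz": 130, "roll": 0, "fingers": 255},
  {"tx": -8, "ty": -181, "tz": 130, "roll": 0, "fingers": 255},
  {"tx": -8, "ty": -181, "tz": 130, "roll": 0, "fingers": 255},
])

```text
clock: 27.85
tcp_pos: [0.5283, -0.1643, 0.1889]
tcp_rot: [1.333, 1.57, 2.955]
ft_force: [0.4, 1.1, 0.1]
opening: -0.0001
```

```bash
python3 - <<'E'
from h import *
pose(); a,i=snap('top','t2.png'); b,j=snap('scene','s2.png')
A=cv2.resize(a[165:290,134:434],(800,333),interpolation=cv2.INTER_CUBIC)
B=cv2.resize(b[175:280,180:340],(400,262),interpolation=cv2.INTER_CUBIC)
C=np.zeros((595,800,3),np.uint8); C[:333]=A; C[333:,:400]=B
w,k=snap('wrist','w9.png'); C[333:,400:749]=cv2.resize(w,(349,262))
cv2.imwrite('pics/c2.png',C[:,:,::-1])
h=.098
for n,p,z in [('O3',(.6223,-.0571),.1),('O1',(.6137,.1027),.1),('O2',(.5381,.0185),.1),('B2',(.618,.0228),.104),('B1',(.5338,.0984),.104)]:
    q=proj(j,[p+(z,)])[0]; print(n,q.round(1),((q-[180,175])*2.5+[0,333]).round(0))
E
```

```text
t 27.85 tcp [ 0.5283 -0.1643  0.1889] jaw 92.95 tilt [-0.001  0.    -1.   ] F [0.4 1.1 0.1] open -0.0001
O3 [275.  197.4] [238. 389.]
O1 [237.3 225.5] [143. 459.]
O2 [275.1 225.6] [238. 459.]
B2 [256.6 210.3] [192. 421.]
B1 [255.8 239.9] [189. 495.]
```

View pics/c2.png

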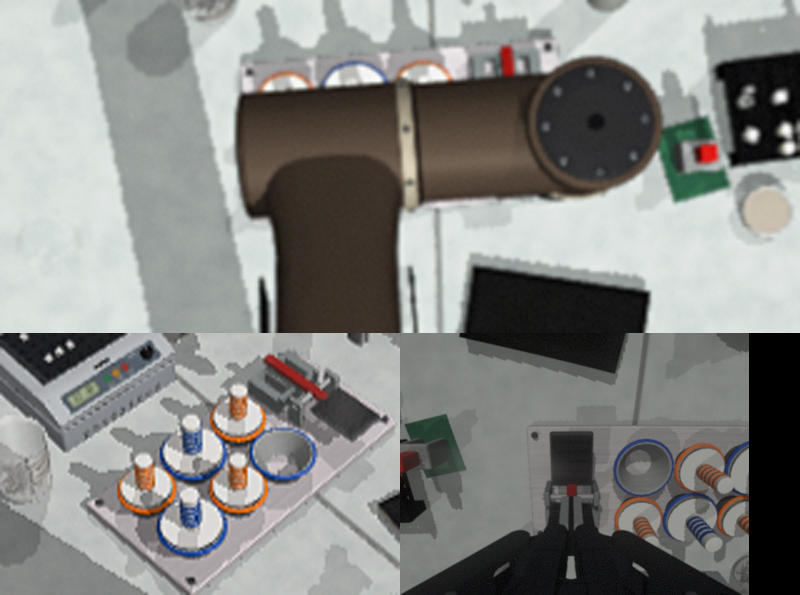

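Emit:
step_arm([
  {"tx": -9, "ty": 1, "tz": -45, "roll": 0, "fingers": 255},
  {"tx": -9, "ty": 1, "tz": -90, "roll": 0, "fingers": 255},
  {"tx": -9, "ty": 1, "tz": -120, "roll": 0, "fingers": 255},
  {"tx": -9, "ty": 1, "tz": -130, "roll": 0, "fingers": 255},
  {"tx": -9, "ty": 1, "tz": -135, "roll": 0, "fingers": 255},
  {"tx": -9, "ty": 1, "tz": -140, "roll": 0, "fingers": 255},
  {"tx": -9, "ty": 1, "tz": -145, "roll": 0, "fingers": 255},
  {"tx": -9, "ty": 1, "tz": -150, "roll": 0, "fingers": 255},
  {"tx": -9, "ty": 1, "tz": -152, "roll": 0, "fingers": 255},
  {"tx": -9, "ty": 1, "tz": -152, "roll": 0, "fingers": 255},
  {"tx": -9, "ty": 1, "tz": -152, "roll": 0, "fingers": 255},
  {"tx": -9, "ty": 1, "tz": -152, "roll": 0, "fingers": 255},
])

```text
clock: 29.2
tcp_pos: [0.521, -0.1618, 0.0399]
tcp_rot: [-1.589, 1.568, 0.037]
ft_force: [-5.9, 3.5, 12.2]
opening: 0.0002
```

Emit:
step_arm([
  {"tx": 0, "ty": 0, "tz": -3, "roll": 0, "fingers": 255},
  {"tx": 0, "ty": 0, "tz": -4, "roll": 0, "fingers": 255},
  {"tx": 0, "ty": 0, "tz": -4, "roll": 0, "fingers": 255},
  {"tx": 0, "ty": 0, "tz": -4, "roll": 0, "fingers": 255},
])

```text
clock: 29.6
tcp_pos: [0.5213, -0.1619, 0.0385]
tcp_rot: [-1.743, 1.567, -0.116]
ft_force: [-16.4, 7.8, 38.6]
opening: -0.0004
```

```bash
python3 - <<'E'
from h import *
pose(); b,j=snap('scene','s3.png'); b0=cv2.imread('pics/s2.png')[:,:,::-1]
C=np.vstack([cv2.resize(x[175:280,180:340],(450,295),interpolation=cv2.INTER_CUBIC) for x in (b0,b)])
cv2.imwrite('pics/c3.png',C[:,:,::-1])
g0,g1=[cv2.cvtColor(np.ascontiguousarray(x),cv2.COLOR_RGB2GRAY) for x in(b0,b)]
for n,p in [('O3',(275,197)),('O1',(237,225)),('O2',(275,225)),('B2',(257,210)),('B1',(256,240))]:
    x,y=p; t=g0[y-4:y+18,x-6:x+7]; r=cv2.matchTemplate(g1[y-14:y+28,x-14:x+15],t,cv2.TM_CCOEFF_NORMED); _,v,_,l=cv2.minMaxLoc(r)
    print(n,round(v,2),'shift',l[0]-8,l[1]-10)
E
```

```text
t 29.6 tcp [ 0.5213 -0.1619  0.0385] jaw 93.22 tilt [ 0.004 -0.    -1.   ] F [-16.4   7.8  38.6] open -0.0004
O3 0.77 shift -2 0
O1 0.66 shift -2 1
O2 0.74 shift -1 0
B2 0.82 shift -2 0
B1 0.79 shift -1 1
```

View pics/c3.png

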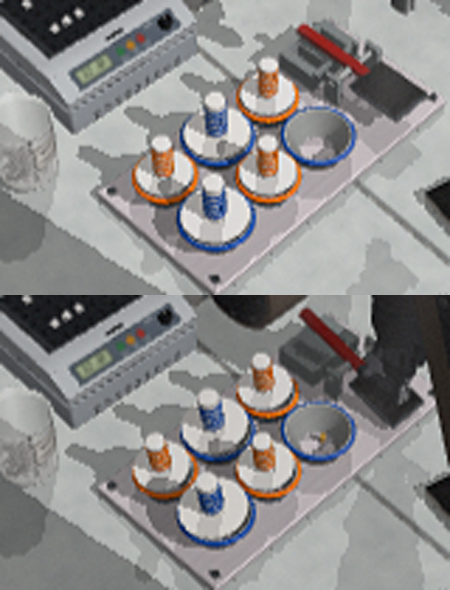

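Emit:
step_arm([
  {"tx": 0, "ty": 0, "tz": 4, "roll": 0, "fingers": 255},
  {"tx": 0, "ty": 0, "tz": 9, "roll": 0, "fingers": 255},
  {"tx": 0, "ty": 0, "tz": 14, "roll": 0, "fingers": 255},
  {"tx": 0, "ty": 0, "tz": 19, "roll": 0, "fingers": 255},
  {"tx": 0, "ty": 0, "tz": 24, "roll": 0, "fingers": 255},
  {"tx": 0, "ty": 0, "tz": 40, "roll": 0, "fingers": 255},
  {"tx": 0, "ty": 0, "tz": 80, "roll": 0, "fingers": 255},
  {"tx": 0, "ty": 0, "tz": 125, "roll": 0, "fingers": 255},
  {"tx": 0, "ty": 0, "tz": 145, "roll": 0, "fingers": 255},
  {"tx": 0, "ty": 0, "tz": 145, "roll": 0, "fingers": 255},
  {"tx": 0, "ty": 0, "tz": 145, "roll": 0, "fingers": 255},
])

```text
clock: 30.75
tcp_pos: [0.5208, -0.1621, 0.1794]
tcp_rot: [-1.507, 1.568, 0.118]
ft_force: [0.1, -0.3, 0.4]
opening: 0.0003
```

```bash
python3 - <<'E'
from h import *
pose(); b,j=snap('scene','s4.png'); b0=cv2.imread('pics/s2.png')[:,:,::-1]
g0,g1=[cv2.cvtColor(np.ascontiguousarray(x),cv2.COLOR_RGB2GRAY) for x in(b0,b)]
U=lambda g:cv2.resize(g,None,fx=4,fy=4,interpolation=cv2.INTER_CUBIC)
for n,p in [('O3',(275,197)),('O1',(237,225)),('O2',(275,225)),('B2',(257,210)),('B1',(256,240)),('lock',(300,195))]:
    x,y=p; t=U(g0)[4*(y-4):4*(y+18),4*(x-6):4*(x+7)]; r=cv2.matchTemplate(U(g1)[4*(y-14):4*(y+28),4*(x-14):4*(x+15)],t,cv2.TM_CCOEFF_NORMED); _,v,_,l=cv2.minMaxLoc(r)
    print(n,round(v,3),'shift px',l[0]/4-8,l[1]/4-10)
snap('wrist','w10.png')
E
```

```text
t 30.75 tcp [ 0.5208 -0.1621  0.1794] jaw 93.11 tilt [ 0.003  0.    -1.   ] F [ 0.1 -0.3  0.4] open 0.0003
O3 0.99 shift px 0.0 0.0
O1 0.997 shift px 0.0 0.0
O2 0.995 shift px 0.0 0.0
B2 0.992 shift px 0.0 0.0
B1 0.996 shift px 0.0 0.0
lock 0.999 shift px 0.0 0.0
```

Emit:
step_arm([
  {"tx": 4, "ty": -45, "tz": 0, "roll": 0, "fingers": 90},
  {"tx": 8, "ty": -90, "tz": 0, "roll": 0, "fingers": 90},
  {"tx": 12, "ty": -135, "tz": 0, "roll": 0, "fingers": 90},
  {"tx": 16, "ty": -180, "tz": 0, "roll": 0, "fingers": 60},
  {"tx": 19, "ty": -213, "tz": 0, "roll": 0, "fingers": 60},
  {"tx": 19, "ty": -213, "tz": 0, "roll": 0, "fingers": 60},
  {"tx": 19, "ty": -213, "tz": 0, "roll": 0, "fingers": 60},
])

```text
clock: 31.55
tcp_pos: [0.5382, -0.3758, 0.1762]
tcp_rot: [1.119, 1.568, 2.742]
ft_force: [0.8, -0.7, -0.4]
opening: 0.0656
```

```bash
python3 - <<'E'
from h import *
pose(); a,i=snap('wrist','w11.png'); b=cv2.imread('pics/w11.png')
print(proj(i,[(.5401,-.3755,.087)]))
blobs(a,i,(0,150,60),(8,255,255),.087,(150,100,400,280)); blobs(a,i,(170,150,60),(180,255,255),.087,(150,100,400,280))
E
```

```text
t 31.55 tcp [ 0.5382 -0.3758  0.1762] jaw 93.0 tilt [-0.003  0.001 -1.   ] F [ 0.8 -0.7 -0.4] open 0.0656
[[273.219722  217.6325107]]
[275.1 214.6] [263 197  26  36 868] [ 0.5378 -0.3743  0.087 ]
```

View pics/w11.png

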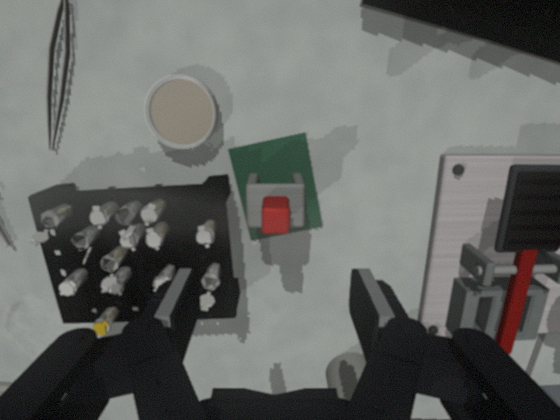

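Emit:
step_arm([
  {"tx": 1, "ty": 0.5, "tz": -45, "roll": 0, "fingers": 90},
  {"tx": 1, "ty": 0.5, "tz": -85, "roll": 0, "fingers": 90},
  {"tx": 1, "ty": 0.5, "tz": -108, "roll": 0, "fingers": 90},
  {"tx": 1, "ty": 0.5, "tz": -115, "roll": 0, "fingers": 90},
  {"tx": 1, "ty": 0.5, "tz": -115, "roll": 0, "fingers": 90},
])

```text
clock: 32.1
tcp_pos: [0.5399, -0.3737, 0.0627]
tcp_rot: [1.236, 1.569, 2.862]
ft_force: [-0.1, 0.0, 0.5]
opening: 0.0555
```

Emit:
step_arm([
  {"tx": 0, "ty": -0.5, "tz": -1, "roll": 0, "fingers": 160},
  {"tx": 0, "ty": -0.5, "tz": -1, "roll": 0, "fingers": 255},
  {"tx": 0, "ty": -0.5, "tz": -1, "roll": 0, "fingers": 255},
  {"tx": 0, "ty": -0.5, "tz": -1, "roll": 0, "fingers": 255},
  {"tx": 0, "ty": -0.5, "tz": -1, "roll": 0, "fingers": 255},
  {"tx": 0, "ty": -0.5, "tz": -1, "roll": 0, "fingers": 255},
], force=80)

```text
clock: 32.7
tcp_pos: [0.5411, -0.3755, 0.0642]
tcp_rot: [-2.006, 1.568, -0.381]
ft_force: [-0.2, 2.9, 7.2]
opening: 0.0185
```

Emit:
step_arm([
  {"tx": 0, "ty": 0, "tz": 20, "roll": 0, "fingers": 255},
  {"tx": 0, "ty": 0, "tz": 60, "roll": 0, "fingers": 255},
  {"tx": 0, "ty": 0, "tz": 95, "roll": 0, "fingers": 255},
  {"tx": 20, "ty": 40, "tz": 100, "roll": 0, "fingers": 255},
  {"tx": 40, "ty": 85, "tz": 100, "roll": 0, "fingers": 255},
  {"tx": 60, "ty": 130, "tz": 100, "roll": 0, "fingers": 255},
  {"tx": 80, "ty": 175, "tz": 100, "roll": 0, "fingers": 255},
  {"tx": 100, "ty": 219, "tz": 100, "roll": 0, "fingers": 255},
  {"tx": 100, "ty": 219, "tz": 90, "roll": 0, "fingers": 255},
  {"tx": 100, "ty": 219, "tz": 75, "roll": 0, "fingers": 255},
  {"tx": 100, "ty": 219, "tz": 75, "roll": 0, "fingers": 255},
  {"tx": 100, "ty": 219, "tz": 75, "roll": 0, "fingers": 255},
  {"tx": 100, "ty": 219, "tz": 75, "roll": 0, "fingers": 255},
])

```text
clock: 34.0
tcp_pos: [0.6403, -0.1568, 0.1382]
tcp_rot: [-1.82, 1.57, -0.196]
ft_force: [0.4, -0.1, -1.6]
opening: 0.0185
```

```bash
python3 - <<'E'
from h import *
pose(); a,i=snap('wrist','w12.png')
E
```

```text
t 34.0 tcp [ 0.6403 -0.1568  0.1382] jaw 93.08 tilt [ 0.001 -0.    -1.   ] F [ 0.4 -0.1 -1.6] open 0.0185
```

View pics/w12.png

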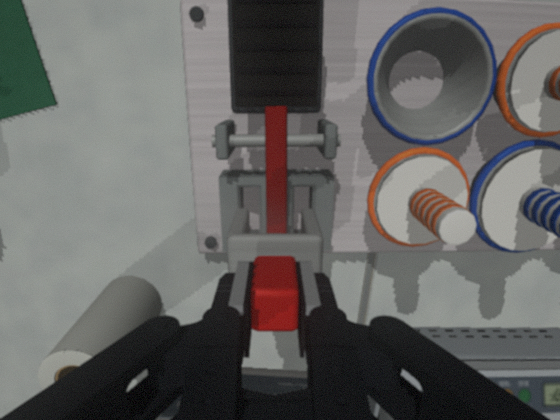

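Emit:
step_arm([
  {"tx": 1, "ty": 0, "tz": -15, "roll": 0, "fingers": 255},
  {"tx": 1, "ty": 0, "tz": -28, "roll": 0, "fingers": 255},
  {"tx": 1, "ty": 0, "tz": -38, "roll": 0, "fingers": 255},
  {"tx": 1, "ty": 0, "tz": -46, "roll": 0, "fingers": 255},
  {"tx": 1, "ty": 0, "tz": -46, "roll": 0, "fingers": 255},
])

```text
clock: 34.55
tcp_pos: [0.64, -0.1562, 0.0893]
tcp_rot: [1.499, 1.568, 3.124]
ft_force: [-0.0, 1.3, -0.9]
opening: 0.0186
```

Feet are inside the slots with no load; go down to the floor.

Emit:
step_arm([
  {"tx": 0, "ty": 0, "tz": -6, "roll": 0, "fingers": 255},
  {"tx": 0, "ty": 0, "tz": -11, "roll": 0, "fingers": 255},
  {"tx": 0, "ty": 0, "tz": -15, "roll": 0, "fingers": 255},
  {"tx": 0, "ty": 0, "tz": -16, "roll": 0, "fingers": 255},
  {"tx": 0, "ty": 0, "tz": -16, "roll": 0, "fingers": 255},
])

```text
clock: 35.05
tcp_pos: [0.6413, -0.1561, 0.0762]
tcp_rot: [-1.862, 1.57, -0.237]
ft_force: [-1.9, 1.2, 4.3]
opening: 0.0186
```

Emit:
step_arm([
  {"tx": 0, "ty": 0, "tz": 1, "roll": 0, "fingers": 110},
  {"tx": 0, "ty": 0, "tz": 1, "roll": 0, "fingers": 90},
  {"tx": 0, "ty": 0, "tz": 1, "roll": 0, "fingers": 90},
  {"tx": 0, "ty": 0, "tz": 1, "roll": 0, "fingers": 90},
  {"tx": 0, "ty": 0, "tz": 25, "roll": 0, "fingers": 90},
  {"tx": 0, "ty": 0, "tz": 70, "roll": 0, "fingers": 60},
  {"tx": 0, "ty": 0, "tz": 120, "roll": 0, "fingers": 0},
  {"tx": -40, "ty": -20, "tz": 140, "roll": 0, "fingers": 0},
  {"tx": -80, "ty": -45, "tz": 140, "roll": 0, "fingers": 0},
  {"tx": -120, "ty": -70, "tz": 140, "roll": 0, "fingers": 0},
  {"tx": -120, "ty": -110, "tz": 140, "roll": 0, "fingers": 0},
  {"tx": -120, "ty": -150, "tz": 140, "roll": 0, "fingers": 0},
  {"tx": -120, "ty": -190, "tz": 140, "roll": 0, "fingers": 0},
  {"tx": -120, "ty": -230, "tz": 140, "roll": 0, "fingers": 0},
  {"tx": -120, "ty": -260, "tz": 140, "roll": 0, "fingers": 0},
  {"tx": -120, "ty": -260, "tz": 140, "roll": 0, "fingers": 0},
  {"tx": -120, "ty": -260, "tz": 140, "roll": 0, "fingers": 0},
])

```text
clock: 36.75
tcp_pos: [0.5206, -0.4169, 0.2146]
tcp_rot: [0.977, 1.57, 2.601]
ft_force: [-0.2, -0.1, -0.4]
opening: 0.0853
```

```bash
python3 - <<'E'
from h import *
pose(); a,i=snap('top','t5.png'); b,j=snap('scene','s5.png')
b0=cv2.imread('pics/s2.png')[:,:,::-1]; bi=cv2.imread('pics/scene0.png')[:,:,::-1]
g0,g1,gi=[cv2.cvtColor(np.ascontiguousarray(x),cv2.COLOR_RGB2GRAY) for x in(b0,b,bi)]
U=lambda g:cv2.resize(g,None,fx=4,fy=4,interpolation=cv2.INTER_CUBIC)
def m(n,p,g0):
    x,y=p; t=U(g0)[4*(y-4):4*(y+18),4*(x-6):4*(x+7)]; r=cv2.matchTemplate(U(g1)[4*(y-14):4*(y+28),4*(x-14):4*(x+15)],t,cv2.TM_CCOEFF_NORMED); _,v,_,l=cv2.minMaxLoc(r)
    print(n,round(v,3),'shift px',l[0]/4-8,l[1]/4-10)
for n,p in [('O3',(275,197)),('O1',(237,225)),('O2',(275,225)),('B2',(257,210)),('B1',(256,240))]: m(n,p,g0)
m('staple vs start',(294,183),gi)
A=cv2.resize(a[165:290,134:434],(800,333),interpolation=cv2.INTER_CUBIC)
B=cv2.resize(b[170:275,180:340],(400,262),interpolation=cv2.INTER_CUBIC); Bi=cv2.resize(bi[170:275,180:340],(400,262),interpolation=cv2.INTER_CUBIC)
cv2.imwrite('pics/c5.png',np.vstack([A,np.hstack([B,Bi])])[:,:,::-1])
E
```

```text
t 36.75 tcp [ 0.5206 -0.4169  0.2146] jaw 93.02 tilt [-0.001  0.001 -1.   ] F [-0.2 -0.1 -0.4] open 0.0853
O3 0.992 shift px 0.0 0.0
O1 0.915 shift px 0.0 -0.25
O2 0.994 shift px 0.0 0.0
B2 0.992 shift px 0.0 0.0
B1 0.918 shift px 0.0 -0.25
staple vs start 0.98 shift px 0.25 0.0
```

View pics/c5.png

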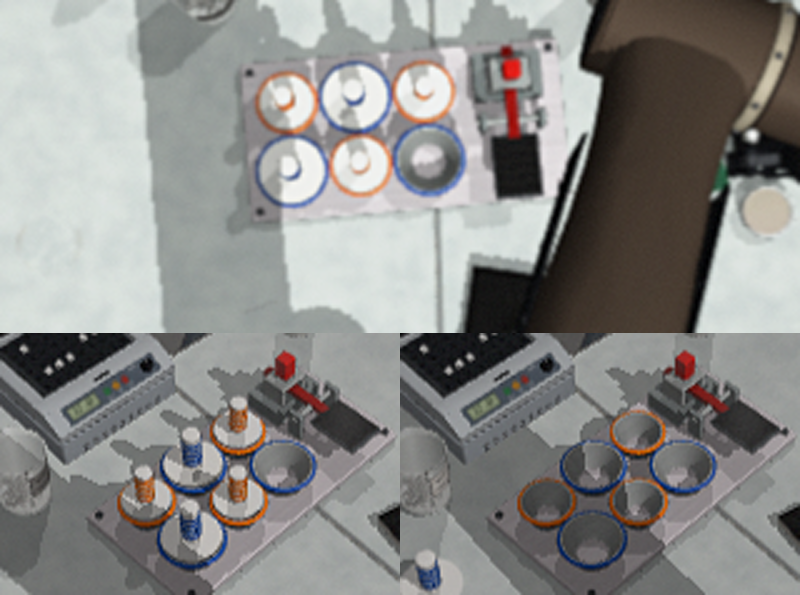

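```bash
python3 -c "
from workcell import ctrl
print(ctrl.finish_job())"
```

```text
the job is handed in; nothing more can be done
None
```

The job is handed in at about 37 s of the 210 s allowed. The hand-in gave no verdict.

- **Staple out:** I lifted the staple from the bracket and stood it upright on the mat, let go.
- **Plugs seated:** Five plugs were present, two blue and three orange. Each went into a cup of its colour, pressed down to within 1 mm of the height expected for fully home. One blue cup is empty.
- **Treadle:** I pushed the pad down until it went stiff, with 39 N on the wrist. All plugs rocked up in the picture, and after release they were back in the same place (0 px shift).
- **Staple back:** Both legs are back in the slots. They met the floor at the height expected for fully home.

In the last pictures the staple is within 0.25 px of its starting place. All five plugs are within 0.25 px of their seated positions. The two left-hand plugs, one orange and one blue, matched less well (correlation 0.92 against 0.99), which I put down to the arm's shadow on them.

The treadle is up and the gripper is clear, reading about 0 N. The beaker and dish stand where they were. The film roll was out of frame in those pictures, though the arm never went near it. No check failed.

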